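# Spot-check the leaning griddle with the surface thermometer and hang it on the rail

### The arm

A 6-joint arm with a two-finger parallel gripper is mounted at the origin on the work surface. World frame = base frame: x ahead of the robot, y to its left, z up, the work surface at z = 0. Lengths are in mm, angles in rad, forces in N, time in s.
With the tool pointing down it reaches from about 350 to 875 mm from the base axis. Payload 4.2 kg.
Tool frame: the origin (TCP) lies on the mounting face of the last link; the fingertips stand 173 mm ahead of it and the grasp point (between the pads) lies 155 mm ahead of it; z points along the fingers, y is the direction in which the jaws open and shut (so a half turn about z gives the same grasp; the last joint's range is limited). The gripper opens to 85 mm and grips with 20 to 120 N. Pads are 22 mm wide; open, the fingers measure 114 mm over their backs; the gripper's body (76 mm by 85 mm) begins 54 mm behind the grasp point. The pads swing forward as they close: fully open they stand 13 mm farther back than shut.
Start: joints at [-0.984, 0.385, 0.008, 0, -1.194, -0.259], TCP at [201.241, -591.694, 404.712] pointing down, gripper open.
Joint ranges: [-3.14, 3.14], [-1.21, 2.06], [-1.07, 1.41], [-3.16, 2.05], [-2.99, -0.16], [-3.1, 3.1]. Speed limits (rad/s): [2.79, 2.79, 3.14, 3.14, 3.14, 3.14].

### API

Orientations are given as a unit quaternion [x, y, z, w].
In Python, from bench import arm gives the robot as it stands.
- The arm moves only by the shell command python3 -m jog 'ROWS' [OPENING]. ROWS is JSON, a list that holds one entry, the list of rows, each a list of 4 numbers: the shift along the tool's x, y, z in mm, then the turn about the tool's z in degrees. In form: [[[x, y, z, spin], ...]]. A call has exactly 5 rows; each row is the pose to reach, as a shift and turn from the pose measured when the call began, along the tool's axes at that moment; what a row does not reach only later rows make up. A row lasts 1/8 s, in which the tool goes at most 62.5 mm and 10.7 degrees, less where a joint would pass 70% of its speed; a pose out of reach is approached as far as the arm can. A call with a gripper value outside its range is refused whole. OPENING is the finger opening in mm, from 0 to 85.4, set as the call begins (- or left out, the last holds). The fingers move at their own pace and stop on an object; the grip force is fixed at half the most. Time passes only in rows, so rows that repeat a pose let the fingers close, or fill a call up. It gives the time, the measured TCP pose, the force and the opening at its end, in the units of the state.
- arm.read_state(): the state, without advancing time (a new reading comes with each control period).
- arm.get_image(name): name is "side" or "top" or "wrist"; returns (picture, depth): 384x512x3 uint8, blue, green, red; 384x512 float32, mm along the optical axis (not along the pixel's ray), 0 where there is no reading.
- arm.camera_params(name): a dict with "mtx" (3x3 intrinsics, pixels), "R" (3x3) and "t" (3): a world point X has camera coordinates R X + t. Camera axes: x right, y down, z forward; pixel columns grow to the right and rows downward; lengths in mm; the calibration is good to about 2 mm. A picture is of the moment at which its call begins: read the wrist's pose just before it. camera_params takes no time and is no camera call; for the wrist camera it gives the pose at the moment of the call.
- arm.job_done(): hands the job in, once; it reports no verdict.
The state is a dict: "clock": time; "joints": joint angles; "joint_vel": joint speeds; "joint_efforts": joint torques, N m; "position": TCP position; "ee_rot": TCP orientation; "contact_force": force on the tool from outside, world axes, zero at the start; "wrist_torque": the same for the moment, N m; "gripper_width": finger opening in mm.
Only numpy, scipy, OpenCV 4.12 (cv2) and the standard library are available. Lean on these libraries where they do the work, as an engineer would, in place of code of your own. Each camera call takes 0.05 s, during which the arm holds its last target.

### The job

Take the surface thermometer that stands on the drainboard and press its round sprung foot squarely and lightly against the middle of the leaning griddle, so that the whole foot lies flat and gives a little, and hold it steady there for two seconds without pressing hard. Then hang the thermometer by its hook over the middle, empty stretch of the rail and let go of it so that it hangs quietly. Leave the jar, the bowl and the timer where they are.

Things in the scene. Friction and masses are not known exactly. Their poses are not given: they have to be found in the camera images.
- thermometer: Grey plastic and steel surface thermometer, 0.24 kg, 147 mm tall, standing on a round steel foot. Origin: centre of the underside of the foot (relaxed); z up its axis, x to the side with the hook. Foot: disc 52 mm diameter, 10 mm thick, sprung: slides up to 10 mm into the tool along z, starts to give at 2.5 N, fully in at 9 N. Above it a 22 mm stem and, at z 36 to 50, a 38 mm collar.
- handle (a point): Centre of the place to grip the thermometer, at (0, 0, 108) mm in its frame, same axes. The handle is a box, z 47 to 139 mm, 22 mm along x and 26 mm along y; grip it across y.
- hook_in (a point): Where the bar's axis lies when the thermometer hangs in its hook: (30, 0, 129) mm in the thermometer's frame, same axes. The hook is 6 mm wire in the plane y = 0, a roof: from the handle's +x face at z 124 up to a peak at x = 30, z = 147, down to x = 50, z = 123, straight down to a tip at z = 97. Opening between handle (x = 11) and wire (x = 47): 36 mm, open below.
- rail_mid (a point): Middle of the bar, on its axis, 235 mm up; axes as the rail (y along the bar, z up). Fixed utensils hang up to 180 mm below the bar: a 90 mm sieve at y = -140, a wooden spoon at y = +115, a spatula at y = +165 mm. Nothing hangs between y = -90 and +90.
- rail: Metal rail on two posts fixed on the drainboard: a round bar 16 mm in diameter, 420 mm long, along its y axis, axis 235 mm above the drainboard; posts at y = -200 and +200 mm. Origin: on the drainboard under the middle of the bar. Its -x side faces the robot.
- rest: Low steel wire stand, 200 x 234 mm, fixed on the drainboard, that carries the tilting cradle. Origin: centre of its underside. Its x points from the low front edge to the high back edge of the griddle.
- cradle: Tilting steel frame of the stand, 200 x 216 mm, set and stiff at some lean of 16 to 30 degrees; it carries the griddle in its notched uprights. Origin: middle of its low front edge, on the hinge; x runs up the slope, y along the low edge, z square out of the griddle's face (up and towards the front).
- cradle_mid (a point): Middle of the cradle's frame, 100 mm up the slope from the hinge, axes as the cradle. The griddle is a flat dark iron plate 180 x 190 mm, 14 mm thick, parallel to the cradle and centred over this point, in any notch: its face stands 22 to 46 mm out along z. How far is not measured: find it by touch.
- jar: Closed glass jar, 76 mm diameter, 120 mm tall; leave alone. Origin: centre of its underside.
- bowl: White ceramic bowl, 130 mm diameter, 60 mm tall; leave alone. Origin: centre of its underside.
- timer: White plastic push-button timer, 60 x 75 mm, 40 mm tall; leave alone. Origin: centre of its underside.
Things that resemble listed ones, but are neither listed nor needed, are in the scene too. What is shaped like the thermometer but green or orange is not meant.

How it is judged:
By the outcome, as a careful person would: the job done as asked, in the order asked, and still so for the second after the job is handed in, with the robot touching nothing.
It also fails if it takes over 64 s, if anything falls off the work surface, if the arm or the gripper's body presses on something with over 40 N, if the wrist force passes 120 N, or if a joint passes its speed limit or range.

## Working session

There is one attempt and no reset: what is moved stays moved. The work goes in short steps, Python scripts to look and compute and a shell command to move; the robot and the scene stay as the last step left them, time stands still between calls to the robot, and variables do not carry over. Pictures are saved under pics/ and viewed, and the job is handed in when it is done.

```bash
ls; mkdir -p pics; python3 - <<'E'
from bench import arm
import cv2,numpy as np
print(arm.read_state())
for n in ["side","top","wrist"]:
    p=arm.camera_params(n); im,d=arm.get_image(n)
    cv2.imwrite(f"pics/{n}0.png",im); np.savez(f"{n}0.npz",im=im,d=d,**p)
    print(n,p['mtx'].round(1).tolist(),p['R'].round(3).tolist(),p['t'].round(1).tolist())
E
```

```text
pics
{'clock': 0.0, 'joints': array([-9.84392284e-01,  3.85572181e-01,  6.60023678e-03, -5.16138859e-04,
       -1.19398128e+00, -2.58600310e-01]), 'joint_vel': array([-0.0017229 ,  0.00040461,  0.00044167,  0.00215178,  0.00021727,
       -0.00055373]), 'joint_efforts': array([ 6.57177989e-04, -3.92291236e+01,  1.88391620e+01,  4.18602839e+00,
       -4.65763849e-03,  3.28820192e-06]), 'position': array([ 201.19585877, -591.51009277,  403.59916455]), 'ee_rot': array([-1.63074970e-01,  9.86613062e-01,  1.08196888e-03, -2.23441841e-04]), 'contact_force': array([ 0.22625961, -0.16746328, -0.07933325]), 'wrist_torque': array([0.02815399, 0.02670308, 0.0341078 ]), 'gripper_width': 85.37018026183594}
side [[449.1, 0.0, 250.6], [0.0, 449.1, 194.5], [0.0, 0.0, 1.0]] [[-0.83, -0.557, 0.003], [-0.397, 0.587, -0.705], [0.391, -0.587, -0.709]] [416.3, 310.8, 962.7]
top [[451.4, 0.0, 256.1], [0.0, 451.4, 194.0], [0.0, 0.0, 1.0]] [[0.058, -0.998, -0.003], [-0.977, -0.056, -0.208], [0.207, 0.015, -0.978]] [-15.8, 511.4, 1381.4]
wrist [[303.3, 0.0, 258.4], [0.0, 303.3, 188.2], [0.0, 0.0, 1.0]] [[-0.323, 0.946, 0.001], [0.9, 0.307, 0.31], [0.293, 0.101, -0.951]] [624.5, -39.2, 378.3]
```

View pics/side0.png

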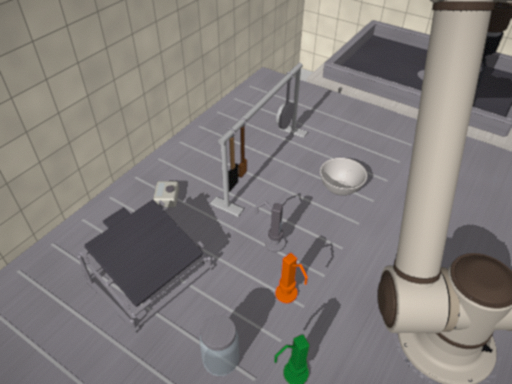

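View pics/top0.png

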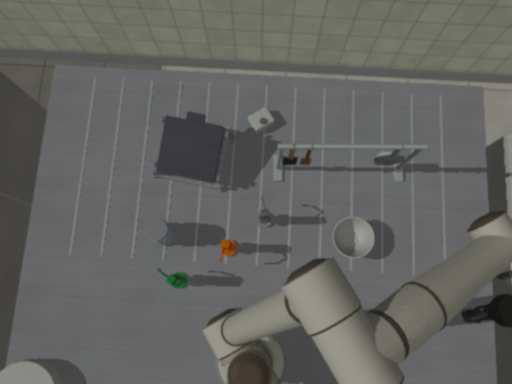

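View pics/wrist0.png

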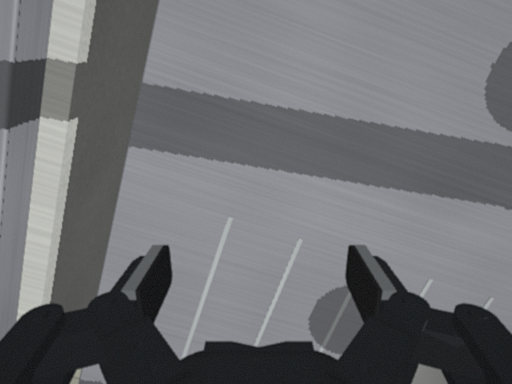

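```bash
cat > h.py <<'E'
import numpy as np,cv2
from scipy.spatial.transform import Rotation as Ro
def load(n): 
    z=np.load(n+".npz"); return {k:z[k] for k in z.files}
def cloud(c):
    h,w=c['d'].shape; v,u=np.mgrid[:h,:w]; m=c['mtx']; d=c['d'].astype(float)
    P=np.stack([(u-m[0,2])/m[0,0]*d,(v-m[1,2])/m[1,1]*d,d],-1)
    X=(P-c['t'])@c['R']; X[d==0]=np.nan; return X
def ray(c,u,v,z):
    m=c['mtx']; r=c['R'].T@np.array([(u-m[0,2])/m[0,0],(v-m[1,2])/m[1,1],1]); o=-c['R'].T@c['t']
    return o+r*(z-o[2])/r[2]
def tri(c1,p1,c2,p2):
    P=[c['mtx']@np.c_[c['R'],c['t']] for c in (c1,c2)]
    X=cv2.triangulatePoints(P[0],P[1],np.float64(p1).reshape(2,1),np.float64(p2).reshape(2,1)); return (X[:3]/X[3]).ravel()
def proj(c,X):
    q=c['mtx']@(c['R']@np.asarray(X,float)+c['t']); return q[:2]/q[2]
E
python3 - <<'E'
from h import *
s=load("side0");t=load("top0")
a=cv2.resize(s['im'][170:270,220:350],None,fx=6,fy=6,interpolation=2)
cv2.imwrite("pics/c1.png",a)
b=cv2.resize(t['im'][90:260,140:300],None,fx=3.5,fy=3.5,interpolation=2); cv2.imwrite("pics/c2.png",b)
b=cv2.resize(t['im'][120:260,260:440],None,fx=4,fy=4,interpolation=2); cv2.imwrite("pics/c3.png",b)
for n,c in(("s",s),("t",t)):
    X=cloud(c)
    pts={"s":[(276,210),(276,245),(145,245),(220,345),(343,180),(260,105),(166,190)],"t":[(265,212),(265,220),(190,150),(160,232),(355,238),(350,147),(262,119)]}[n]
    for p in pts: print(n,p,X[p[1],p[0]].round(1))
E
```

```text
s (276, 210) [434.7  -5.2 141. ]
s (276, 245) [430.6  -9.4  10.5]
s (145, 245) [635.2 223.7 109.9]
s (220, 345) [351.  325.  123.3]
s (343, 180) [ 395.7 -323.4    8.2]
s (260, 105) [ 616.2 -213.5  243. ]
s (166, 190) [767.3  17.3  40.8]
t (265, 212) [440.9 -17.1 137.6]
t (265, 220) [425.8 -18.8  80.5]
t (190, 150) [629.6 227.6 104.5]
t (160, 232) [365.7 291.5 120.9]
t (355, 238) [ 395.4 -311.8    5.4]
t (350, 147) [ 622.1 -245.4  240.9]
t (262, 119) [770.5   9.   39.5]
```

View pics/c1.png

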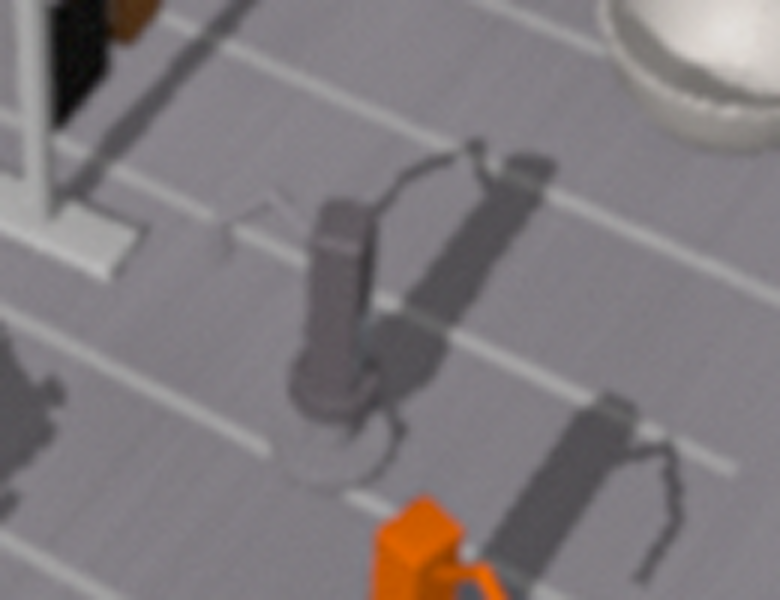

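View pics/c2.png

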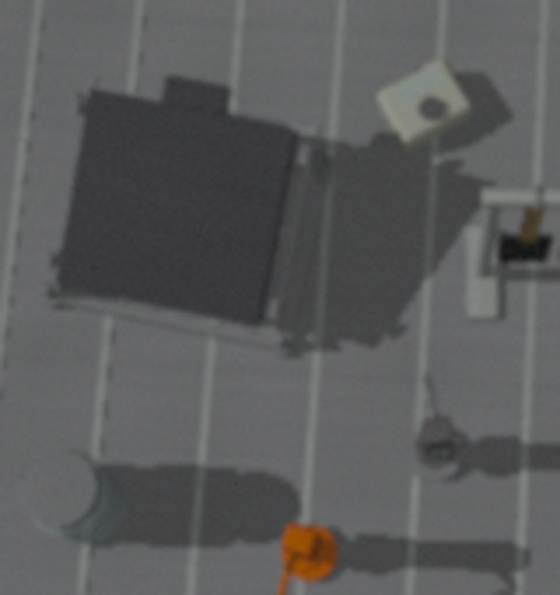

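View pics/c3.png

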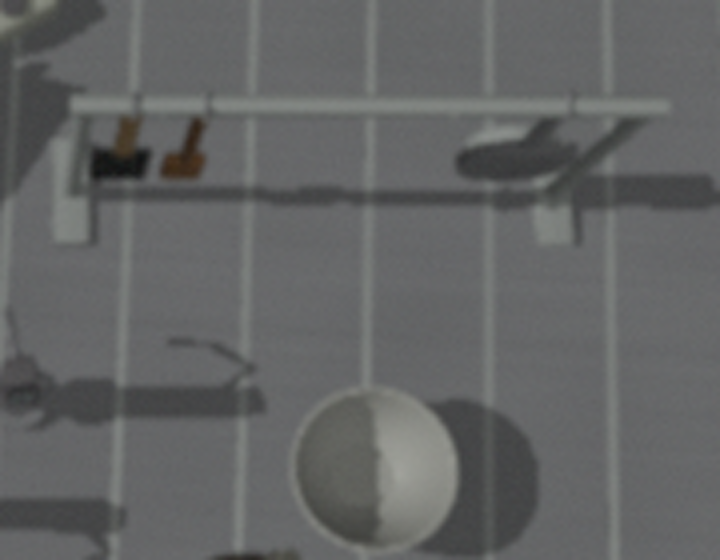

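```bash
python3 - <<'E'
from h import *
s=load("side0");t=load("top0")
for n,c,seed in(("s",s,(150,250)),("t",t,(190,150))):
    X=cloud(c); g=cv2.cvtColor(c['im'],6).astype(int)
    print(n,g[seed[1]-2:seed[1]+3,seed[0]-2:seed[0]+3].mean(), np.nanmedian(X[...,2]))
    m=((X[...,2]>60)&(X[...,2]<175)&(X[...,1]>90)&(X[...,1]<350)&(X[...,0]>480)&(X[...,0]<760)).astype(np.uint8)
    m=m&(g<90 if n=="s" else g<75).astype(np.uint8)
    k,l,st,ce=cv2.connectedComponentsWithStats(m); i=l[seed[1],seed[0]]; print(st[i])
    M=l==i
    M=cv2.morphologyEx(M.astype(np.uint8),cv2.MORPH_OPEN,np.ones((9,9)))
    r=cv2.minAreaRect(cv2.findContours(M,0,2)[0][0]); print(r)
    E=cv2.erode(M,np.ones((5,5)))>0
    P=X[E]; P=P[~np.isnan(P).any(1)]
    mu=P.mean(0);u,sv,vt=np.linalg.svd(P-mu,full_matrices=False); nn=vt[2]*np.sign(vt[2][2])
    res=(P-mu)@nn; P=P[abs(res)<2*res.std()];mu=P.mean(0);u,sv,vt=np.linalg.svd(P-mu,full_matrices=False); nn=vt[2]*np.sign(vt[2][2])
    print("mu",mu.round(1),"n",nn.round(4),"lean",np.degrees(np.arccos(nn[2])),"az",np.degrees(np.arctan2(nn[1],nn[0])),"rms",((P-mu)@nn).std())
    # corners: rays of minAreaRect -> plane
    cnt=max(cv2.findContours(M,0,2)[0],key=cv2.contourArea)
    ap=cv2.approxPolyDP(cnt,8,True).reshape(-1,2); 
    o=-c['R'].T@c['t']
    for p in ap:
        rr=c['R'].T@np.linalg.solve(c['mtx'],[p[0],p[1],1]); print(p,(o+rr*((mu-o)@nn)/(rr@nn)).round(1))
    v=c['im'].copy(); cv2.drawContours(v,[cnt],-1,(0,0,255),1); cv2.imwrite(f"pics/g_{n}.png",v)
# rail bar
X=cloud(t); m=(X[...,2]>215)&(X[...,2]<260)&(X[...,0]>560)&(X[...,0]<680)&(X[...,1]>-450)&(X[...,1]<60)
v,u=np.where(m); P=X[m]; print("bar",len(P),P.min(0),P.max(0),np.median(P,0)); f=np.polyfit(P[:,1],P[:,0],1);print(f)
for uu in range(280,430,12): print(uu, v[u==uu].mean() if (u==uu).any() else None, end=';')
E
```

```text
s 69.52 2.125346261240311
[  85  200  118  107 6844]
((141.94508361816406, 247.11630249023438), (89.26990509033203, 88.09461975097656), 49.236392974853516)
mu [631.3 236.  107.6] n [-0.3175  0.0504  0.9469] lean 18.751271225571795 az 170.97111522978886 rms 1.4993389953156155
[162 206] [671.4 123.4 127. ]
[117 211] [733.7 203.4 143.7]
[ 88 242] [725.5 299.6 135.8]
[129 298] [582.1 333.6  85.9]
[152 294] [553.4 296.8  78.2]
[200 256] [531.5 161.6  78.1]
[179 227] [609.5 138.2 105.5]
[159 223] [648.1 161.7 117.2]
t 59.36 -0.5593607676202969
[ 155  112   70   71 3605]
((190.31524658203125, 145.0606231689453), (61.5264778137207, 65.03904724121094), 10.885527610778809)
mu [638.3 225.1 109.6] n [-0.3174  0.0477  0.9471] lean 18.722587780071223 az 171.45558750826348 rms 2.6376523435654753
[165 118] [720.2 309.5 132.8]
[157 171] [562.6 330.   78.9]
[168 162] [590.8 295.7  90.1]
[169 174] [555.1 291.3  78.4]
[188 168] [575.5 231.5  88.2]
[214 181] [540.  147.6  80.6]
[223 128] [697.1 126.7 134.3]
[201 114] [735.4 197.  143.6]
[174 126] [697.7 280.3 126.7]
bar 893 [ 606.42555751 -449.27023629  215.40052486] [643.2012424  -42.69572593 252.58945105] [ 623.28142302 -244.95999163  241.35628863]
[-5.57456114e-02  6.09733258e+02]
280 147.0;292 146.5;304 146.5;316 146.5;328 146.5;340 146.5;352 146.5;364 146.5;376 146.5;388 146.5;400 146.5;412 146.5;424 None;
```

```bash
python3 - <<'E'
from h import *
s=load("side0");t=load("top0")
cv2.imwrite("pics/z1.png",cv2.resize(s['im'][195:320,70:220],None,fx=5,fy=4.8,interpolation=2))
a=t['im'][105:195,145:240]; cv2.imwrite("pics/z2.png",cv2.convertScaleAbs(cv2.resize(a,None,fx=6,fy=6,interpolation=2),alpha=1.8))
for u in (277.5,352.5,427.5): print(ray(t,u,146.5,237))
# bar in side view ends
cv2.imwrite("pics/z3.png",cv2.resize(s['im'][60:220,200:310],None,fx=3.6,fy=3.6,interpolation=2))
E
```

```text
[613.24671977 -41.65826641 237.        ]
[ 625.22382291 -253.14734268  237.        ]
[ 637.18740033 -464.39758468  237.        ]
```

View pics/z1.png

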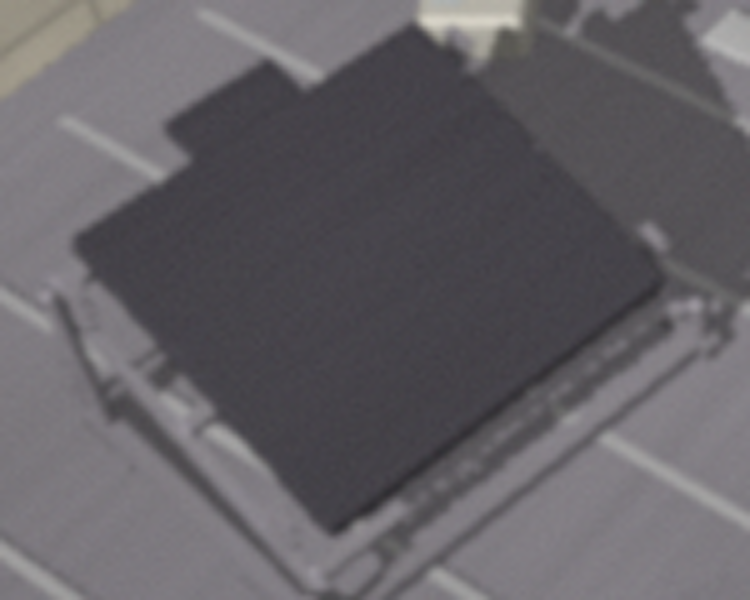

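View pics/z2.png

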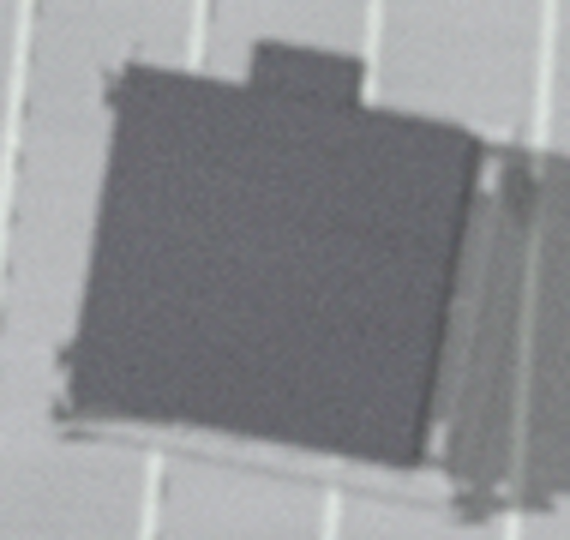

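View pics/z3.png

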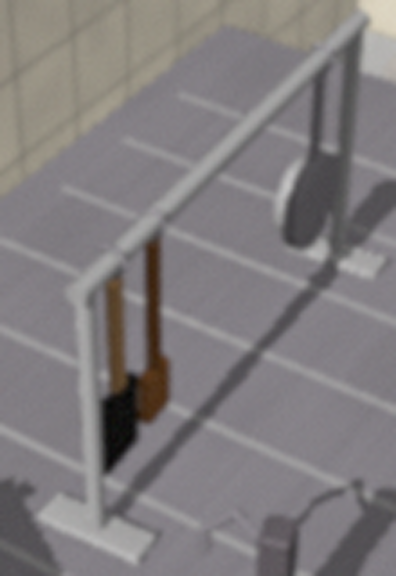

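```bash
python3 - <<'E'
from h import *
s=load("side0");t=load("top0")
S=[(153,200.2),(85,245),(136,305.4),(202.4,254.4)]
T=[(224.5,127.5),(165.8,115.3),(156.7,173.5),(215,182)]
C=np.array([tri(s,a,t,b) for a,b in zip(S,T)]); print(C.round(1),C.mean(0).round(1))
for i in range(4): print(np.linalg.norm(C[i]-C[(i+1)%4]).round(1))
up=(C[0]+C[1]-C[2]-C[3]); si=(C[1]+C[2]-C[0]-C[3]); n=np.cross(up,si);n/=np.linalg.norm(n);print(n,np.degrees(np.arccos(n[2])),np.degrees(np.arctan2(up[1],up[0])),np.degrees(np.arctan2(si[1],si[0])))
# bar: ends in side: crop 3.6 off (200,60)
print("bar ends",tri(s,(200+76/3.6,60+293/3.6),t,(277.5,146.5)),tri(s,(200+363/3.6,60+20/3.6),t,(427.5,146.5)))
# thermometer
X=cloud(t)
for c,n in((s,"s"),(t,"t")):
    X=cloud(c); m=(X[...,0]>390)&(X[...,0]<475)&(X[...,1]>-45)&(X[...,1]<30)&(X[...,2]>25)&(X[...,2]<170)
    v,u=np.where(m);P=X[m]
    for lo,hi in((25,60),(60,100),(100,130),(130,150)):
        q=(P[:,2]>lo)&(P[:,2]<hi); print(n,lo,q.sum(),P[q].mean(0).round(1) if q.any() else 0,P[q].min(0).round(),P[q].max(0).round())
cv2.imwrite("pics/z4.png",cv2.convertScaleAbs(cv2.resize(t['im'][185:235,240:300],None,fx=10,fy=10,interpolation=2),alpha=1.8))
E
```

```text
[[700.6 122.5 129.3]
 [728.7 307.6 132. ]
 [559.4 333.3  75.2]
 [540.3 145.8  61. ]] [632.2 227.3  99.4]
187.2
180.4
189.0
175.8
[-0.35451413  0.00247609  0.93504738] 20.764199018686195 -8.451900210299677 82.77913573579744
bar ends [613.14791836 -41.47735221 238.32438858] [ 638.18323354 -466.73269467  231.44369651]
s 25 124 [433.7  -6.8  48.9] [419. -31.  27.] [457.   5.  60.]
s 60 117 [433.2  -6.6  80.8] [425. -25.  60.] [445.   0. 100.]
s 100 96 [434.4  -7.  115.5] [425. -28. 100.] [454.  -0. 130.]
s 130 134 [443.  -11.8 139.2] [426. -30. 130.] [473.  -1. 149.]
t 25 39 [428.8 -16.2  49.8] [420. -35.  39.] [444.   1.  58.]
t 60 22 [428.9 -16.   82.6] [424. -31.  61.] [442.  -2.  97.]
t 100 16 [431.2 -15.9 115.7] [425. -30. 101.] [452.  -2. 128.]
t 130 86 [442.6 -15.3 139. ] [425. -30. 131.] [472.  -2. 148.]
```

View pics/z4.png

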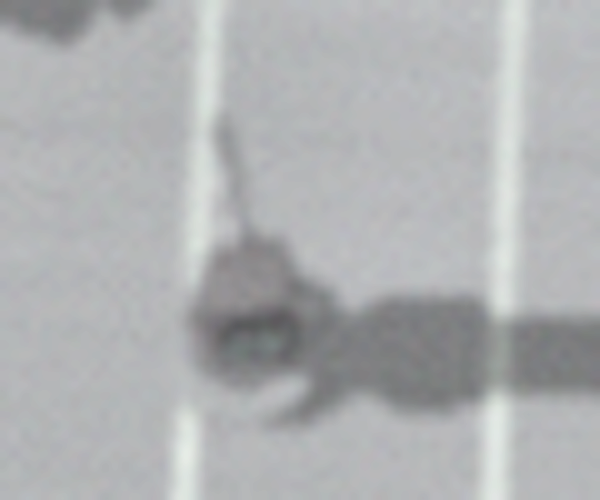

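```bash
python3 - <<'E'
from h import *
s=load("side0");t=load("top0")
print("top",tri(s,(277.3,207),t,(265.2,211.8)), ray(t,265.2,211.8,139),ray(s,277.3,207,139))
print("bend",ray(t,262.2,196.8,123),ray(s,257.5,209,123))
print("peak",ray(t,263.5,203,147),ray(s,265,202.5,147))
# foot in side: crop c1 ring center ~ (338,442): left edge 272, right 402
print("foot",ray(s,220+338/6,170+442/6,10))
E
```

```text
top [440.34231298 -18.10019661 136.97595866] [441.28273385 -17.65648644 139.        ] [438.05589274 -16.67834087 139.        ]
bend [489.34588216  -6.28130873 123.        ] [480.75838701   1.82420296 123.        ]
peak [465.94401808 -11.1753301  147.        ] [465.63677041  -6.30203257 147.        ]
foot [432.32732191 -13.84028018  10.        ]
```

```bash
cat >> h.py <<'E'
def st():
    from bench import arm
    q=arm.read_state(); R=Ro.from_quat(q['ee_rot']).as_matrix(); return q,R
def go(target,yaw=None,off=155):
    """target: world pos of TCP; yaw: az of tool y deg (mod 180)"""
    q,R=st(); d=R.T@(np.asarray(target,float)-q['position']); a=np.degrees(np.arctan2(R[1,1],R[0,1]))
    sp=None if yaw is None else ((-(yaw-a)+90)%180-90)
    print("clk",round(q['clock'],2),"tcp",q['position'].round(1),"yawY %.1f"%a,"tilt %.2f"%np.degrees(np.arccos(-R[2,2])),"F",q['contact_force'].round(2),"w %.1f"%q['gripper_width'],"j",q['joints'].round(2).tolist())
    print("shift",d.round(1),"spin",sp)
E
python3 -c "
from h import *
go([437,-16,404],105)"
```

```text
clk 0.15 tcp [ 201.2 -591.6  403.9] yawY 108.8 tilt 0.09 F [ 0.55  0.66 -0.45] w 85.4 j [-0.98, 0.39, 0.01, -0.0, -1.19, -0.26]
shift [-408.5  469.1    0.6] spin 3.774062568151649
```

```bash
python3 -m jog '[[[-41,47,0,1],[-82,94,0,2],[-123,141,0,3],[-164,188,0,4],[-205,235,0,4]]]' 85; python3 -c "
from h import *
go([437,-16,404],105)"
```

```text
clock: 0.78
position: [319.9, -301.2, 404.2]
ee_rot: [-0.128, 0.992, 0.001, -0.0]
contact_force: [1.3, -0.6, -0.2]
gripper_width: 85.1
clk 0.78 tcp [ 319.9 -301.2  404.2] yawY 104.7 tilt 0.09 F [ 1.31 -0.57 -0.16] w 85.1 j [-0.38, 0.06, -0.42, -0.0, -1.09, -0.93]
shift [-185.8  246.1    0.6] spin -0.25629925879981386
```

```bash
python3 -m jog '[[[-37,49,0,0],[-75,98,0,0],[-112,148,0,0],[-150,197,0,0],[-186,246,0,0]]]' 85; python3 - <<'E'
from h import *
from bench import arm
go([437,-16,404],105)
p=arm.camera_params("wrist"); im,d=arm.get_image("wrist"); np.savez("w1.npz",im=im,d=d,**p)
cv2.imwrite("pics/w1.png",im); print((-p['R'].T@p['t']).round(1))
E
```

```text
clock: 1.4
position: [437.4, -13.9, 404.8]
ee_rot: [-0.129, 0.992, 0.001, 0.0]
contact_force: [1.3, -0.1, 1.1]
gripper_width: 84.9
clk 1.4 tcp [437.4 -13.9 404.8] yawY 104.8 tilt 0.10 F [ 1.27 -0.06  1.08] w 84.9 j [0.34, 0.06, -0.42, -0.0, -1.09, -1.65]
shift [ 0.9 -1.9  0.8] spin -0.21844256894466696
[360.9 -34.3 372.2]
```

View pics/w1.png

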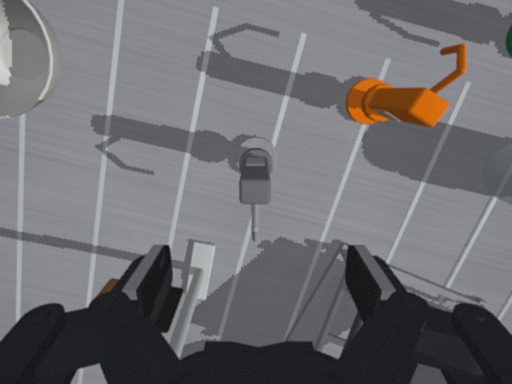

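```bash
python3 - <<'E'
from h import *
w=load("w1")
cv2.imwrite("pics/w1c.png",cv2.resize(w['im'][130:250,205:305],None,fx=5,fy=5,interpolation=2))
E
```

```text
(no output)
```

View pics/w1c.png

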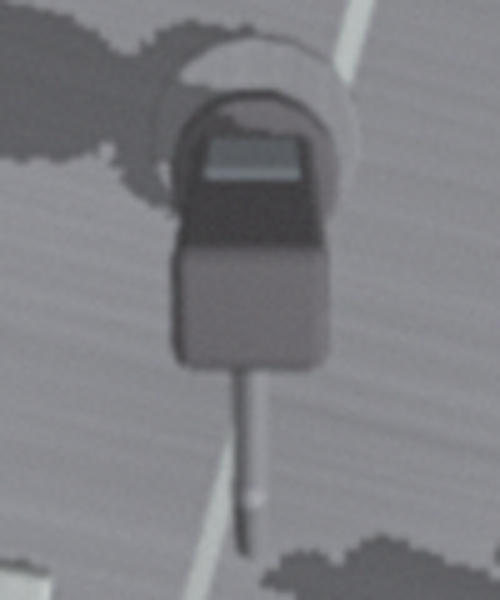

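```bash
python3 - <<'E'
from h import *
w=load("w1")
f=lambda x,y:(205+x/5,130+y/5)
for n,p,z in (("c",(254,309),139),("c2",(250,309),139),("bl",(180,368),139),("br",(328,368),139),("tl",(180,250),139),("tr",(328,250),139),("hook root",(252,372),127),("peak",(255,497),148),("foot c",(260,130),10)):
    print(n,ray(w,*f(*p),z).round(1))
E
```

```text
c [438.  -15.8 139. ]
c2 [438.2 -16.5 139. ]
bl [451. -25. 139.]
br [444.8  -1.5 139. ]
tl [431.4 -29.8 139. ]
tr [425.3  -6.9 139. ]
hook root [453.2 -12.3 127. ]
peak [466.2  -8.2 148. ]
foot c [435.9 -15.9  10. ]
```

```bash
python3 -c "
from h import *
go([437.5,-16.2,265],104.8)"; python3 -m jog '[[[0,-1,30,0],[0.5,-2,80,0],[0.5,-2.2,120,0],[0.5,-2.2,138,0],[0.5,-2.2,140,0]]]' 85; python3 -c "
from h import *
go([437.5,-16.2,265],104.8)"
```

```text
clk 1.45 tcp [440.   -9.5 404.9] yawY 105.1 tilt 0.25 F [1.91 4.22 0.14] w 85.1 j [0.35, 0.06, -0.42, -0.0, -1.09, -1.66]
shift [  4.7  -6.1 139.8] spin 0.2615297945144448
clock: 2.08
position: [440.2, -11.5, 263.6]
ee_rot: [-0.131, 0.991, 0.001, 0.0]
contact_force: [0.3, 0.8, -0.2]
gripper_width: 85.0
clk 2.08 tcp [440.2 -11.5 263.6] yawY 105.1 tilt 0.11 F [ 0.33  0.75 -0.21] w 85.0 j [0.34, 0.24, -0.62, -0.0, -0.71, -1.65]
shift [ 3.8 -3.8 -1.4] spin 0.25780232722266305
```

```bash
python3 -m jog '[[[4,-4,-1,0.3],[4,-4,-1,0.3],[4,-4,-1,0.3],[4,-4,-1,0.3],[4,-4,-1,0.3]]]' 85; python3 -c "
from h import *
from bench import arm
go([437.5,-16.2,265],104.8)
p=arm.camera_params('wrist'); im,d=arm.get_image('wrist'); np.savez('w2.npz',im=im,d=d,**p)
cv2.imwrite('pics/w2.png',im)"
```

```text
clock: 2.7
position: [437.4, -16.4, 264.8]
ee_rot: [-0.128, 0.992, 0.001, 0.0]
contact_force: [0.1, 1.1, -0.5]
gripper_width: 84.8
clk 2.7 tcp [437.4 -16.4 264.8] yawY 104.8 tilt 0.11 F [ 0.08  1.09 -0.46] w 84.8 j [0.34, 0.24, -0.62, -0.0, -0.71, -1.65]
shift [-0.2  0.1 -0.2] spin -0.036575810656898966
```

View pics/w2.png

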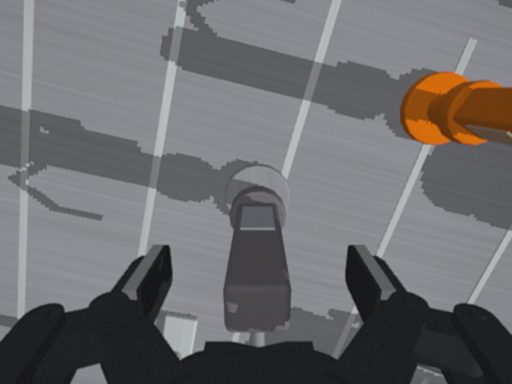

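```bash
python3 -m jog '[[[0,0,0,0],[0,0,0,0],[0,0,0,0],[0,0,0,0],[0,0,0,0]]]' 0; python3 -c "
from h import *
go([650,-250,500],93)"
```

```text
clock: 3.38
position: [437.4, -16.4, 264.8]
ee_rot: [-0.128, 0.992, 0.001, 0.0]
contact_force: [-0.6, -1.0, 0.9]
gripper_width: 25.5
clk 3.38 tcp [437.4 -16.4 264.8] yawY 104.8 tilt 0.11 F [-0.55 -1.05  0.87] w 25.5 j [0.34, 0.24, -0.62, -0.0, -0.71, -1.65]
shift [-146.2 -279.6 -235.6] spin 11.762205867049985
```

```bash
python3 -m jog '[[[0,0,-55,0],[-10,-20,-115,2],[-30,-50,-175,5],[-60,-90,-230,9],[-90,-130,-270,11.7]]]' 0; python3 -c "
from h import *
go([665,-250,535],93.2)"
```

```text
clock: 4.0
position: [544.8, -110.1, 521.8]
ee_rot: [-0.026, 1.0, 0.001, 0.0]
contact_force: [0.8, 0.6, -3.0]
gripper_width: 25.5
clk 4.0 tcp [ 544.8 -110.1  521.8] yawY 93.0 tilt 0.17 F [ 0.77  0.55 -2.97] w 25.5 j [0.09, 0.21, 0.05, -0.0, -1.41, -1.61]
shift [-112.7 -146.   -13.5] spin -0.20254084156624685
```

```bash
python3 -m jog '[[[-5,-40,-18,0],[-40,-80,-18,0],[-80,-115,-18,0],[-113,-146,-15,0],[-113,-146,-14,0]]]' 0; python3 -c "
from h import *
go([673,-250,495],93.2)"
```

```text
clock: 4.62
position: [668.0, -251.9, 529.1]
ee_rot: [-0.025, 1.0, 0.003, -0.004]
contact_force: [-0.4, 1.2, -2.2]
gripper_width: 25.4
clk 4.62 tcp [ 668.  -251.9  529.1] yawY 92.9 tilt 0.52 F [-0.44  1.17 -2.24] w 25.4 j [-0.14, 0.51, 0.51, -0.0, -1.58, -1.39]
shift [-5.3  1.5 34.1] spin -0.34602571702065177
```

```bash
python3 -m jog '[[[-5,1,10,0],[-5,1,28,0],[-5,1,34,0],[-5,1,34,0],[-5,1,34,0]]]' 0; python3 - <<'E'
from h import *
from bench import arm
go([673,-250,495],93.2)
for n in ["side","wrist"]:
    p=arm.camera_params(n); im,d=arm.get_image(n)
    cv2.imwrite(f"pics/{n}3.png",im); np.savez(f"{n}3.npz",im=im,d=d,**p)
a=cv2.imread("pics/side3.png")[20:180,180:340]; b=cv2.imread("pics/wrist3.png")
cv2.imwrite("pics/j3.png",np.hstack([cv2.resize(a,(384,384)),cv2.resize(b,(410,384))]))
E
```

```text
clock: 5.25
position: [672.4, -250.2, 496.5]
ee_rot: [-0.025, 1.0, 0.003, -0.003]
contact_force: [0.1, 1.1, -2.5]
gripper_width: 24.9
clk 5.25 tcp [ 672.4 -250.2  496.5] yawY 92.9 tilt 0.41 F [ 0.11  1.1  -2.47] w 24.9 j [-0.13, 0.52, 0.45, -0.0, -1.51, -1.39]
shift [-0.6  0.2  1.5] spin -0.32374361293570075
```

View pics/j3.png

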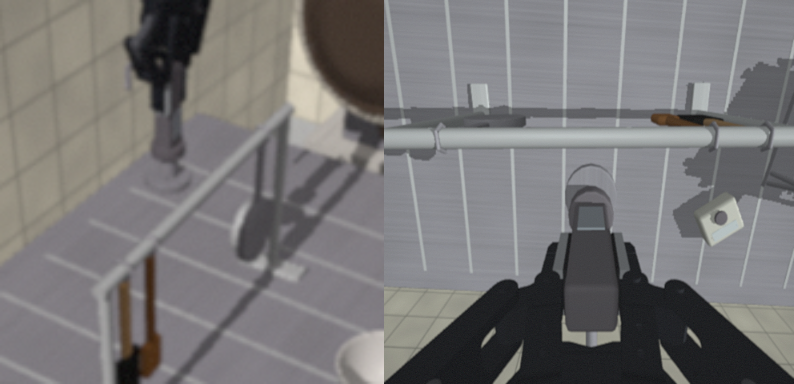

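```bash
python3 -m jog '[[[6,0,1.5,-0.3],[11,0,1.5,-0.3],[15,0,1.5,-0.3],[19,0,1.5,-0.3],[23,0,1.5,-0.3]]]' 0;python3 -m jog '[[[4,0,0,0],[7,0,0,0],[10,0,0,0],[13,0,0,0],[13,0,0,0]]]' 0; python3 - <<'E'
from h import *
from bench import arm
go([623.6,-250,495],93.2)
for n in ["side","wrist"]:
    p=arm.camera_params(n); im,d=arm.get_image(n)
    cv2.imwrite(f"pics/{n}4.png",im); np.savez(f"{n}4.npz",im=im,d=d,**p)
a=cv2.imread("pics/side4.png")[20:180,180:340]; b=cv2.imread("pics/wrist4.png")
cv2.imwrite("pics/j4.png",np.hstack([cv2.resize(a,(384,384)),cv2.resize(b,(410,384))]))
E
```

```text
clock: 5.98
position: [650.5, -251.3, 496.5]
ee_rot: [-0.028, 1.0, 0.002, 0.002]
contact_force: [6.1, 0.5, -1.0]
gripper_width: 25.2
clock: 6.6
position: [638.3, -251.8, 498.0]
ee_rot: [-0.028, 1.0, 0.001, 0.006]
contact_force: [4.9, 0.1, -0.4]
gripper_width: 25.3
clk 6.6 tcp [ 638.3 -251.8  498. ] yawY 93.2 tilt 0.67 F [ 4.95  0.15 -0.43] w 25.3 j [-0.14, 0.45, 0.34, -0.0, -1.45, -1.37]
shift [14.6  2.6  2.8] spin 0.026898267001215004
```

View pics/j4.png

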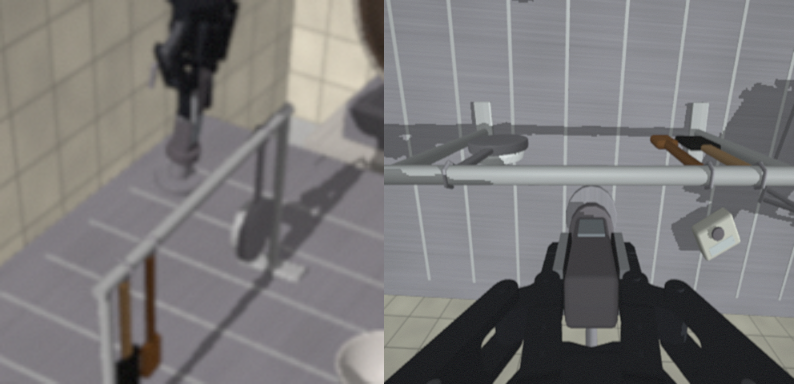

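```bash
python3 -m jog '[[[4,0,2,0],[8,1,2,0],[12,1,2,0],[15,2,2,0],[15,2,2,0]]]' 0; python3 - <<'E'
from h import *
from bench import arm
go([623.6,-250,495],93.2)
for n in ["side","wrist"]:
    p=arm.camera_params(n); im,d=arm.get_image(n)
    cv2.imwrite(f"pics/{n}5.png",im); np.savez(f"{n}5.npz",im=im,d=d,**p)
a=cv2.imread("pics/side5.png")[20:180,180:340]; b=cv2.imread("pics/wrist5.png")
cv2.imwrite("pics/j5.png",np.hstack([cv2.resize(a,(384,384)),cv2.resize(b,(410,384))]))
E
```

```text
clock: 7.32
position: [623.9, -250.8, 498.0]
ee_rot: [-0.028, 1.0, -0.0, 0.009]
contact_force: [5.6, -0.7, 0.8]
gripper_width: 25.4
clk 7.33 tcp [ 623.9 -250.8  498. ] yawY 93.2 tilt 1.08 F [ 5.57 -0.67  0.77] w 25.4 j [-0.14, 0.42, 0.3, -0.0, -1.43, -1.37]
shift [0.3 0.8 3. ] spin 0.0444060508919506
```

View pics/j5.png

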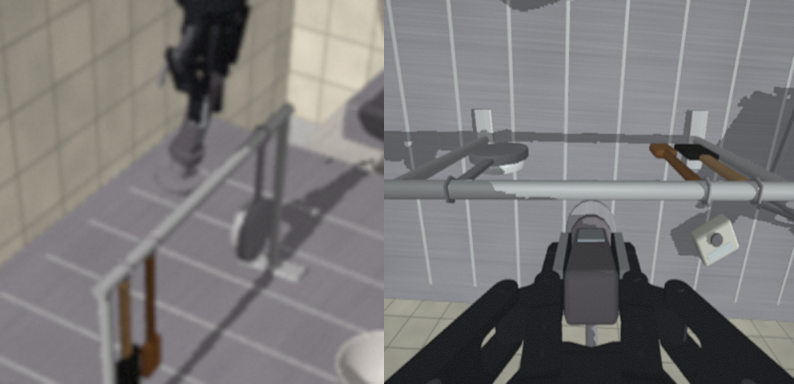

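```bash
python3 -m jog '[[[-6,1,0,0],[-8,1,-15,0],[-8,1,-50,0],[-8,1,-60,0],[-8,1,-60,0]]]' 0; python3 - <<'E'
from h import *
from bench import arm
go([632,227,530],81.4)
for n in ["side","wrist"]:
    p=arm.camera_params(n); im,d=arm.get_image(n)
    cv2.imwrite(f"pics/{n}6.png",im); np.savez(f"{n}6.npz",im=im,d=d,**p)
a=cv2.imread("pics/wrist3.png"); b=cv2.imread("pics/wrist6.png")
cv2.imwrite("pics/j6.png",np.hstack([cv2.resize(x[130:350,150:370],(395,395),interpolation=2) for x in (a,b)]))
E
```

```text
clock: 8.05
position: [630.5, -249.3, 558.6]
ee_rot: [-0.028, 1.0, 0.0, 0.01]
contact_force: [-0.1, 0.7, -2.4]
gripper_width: 25.4
clk 8.05 tcp [ 630.5 -249.3  558.6] yawY 93.2 tilt 1.10 F [-0.06  0.73 -2.44] w 25.4 j [-0.14, 0.43, 0.45, -0.0, -1.57, -1.37]
shift [-27.9 475.5  29. ] spin 11.83938424445337
```

View pics/j6.png

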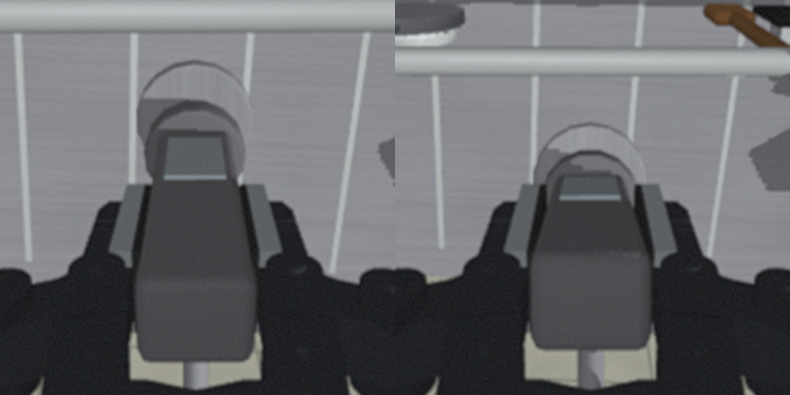

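View pics/side6.png

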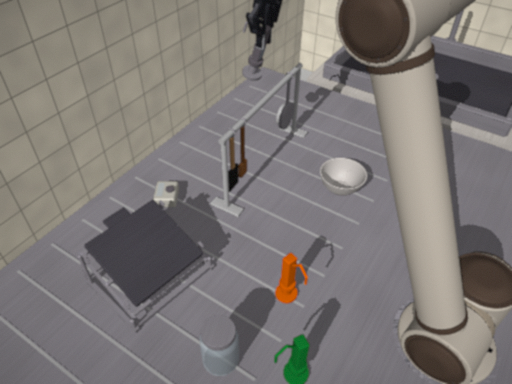

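```bash
cat > tilt.py <<'E'
from h import *
from scipy.optimize import least_squares
# camera in tool frame from settled shot w2 (tool pose then)
Rt=Ro.from_quat([-0.128,0.992,0.001,0.0]).as_matrix(); pt=np.array([437.4,-16.4,264.8])
w=load("w2"); Rc=w['R']@Rt; tc=w['R']@pt+w['t']; K=w['mtx']
def px(X): q=K@(Rc@X+tc); return q[:2]/q[2]
def pt_tool(p,th,gx,gz):
    # thermo (x,0,z) -> tool: tool x = -thermo x, tool z = down
    x,z=p; dx=x-gx; dz=z-gz; c,s=np.cos(th),np.sin(th)
    # CCW rot (top toward -x world) in (x,z)
    X=c*dx-s*dz; Z=s*dx+c*dz
    return np.array([-X,0,155-Z])
def fit(rim,e1,e2,fixed=None):
    rim_z=lambda th: 0
    def res(v):
        th=v[0]; r=min(px(pt_tool((-26,z),th,v[1],v[2]))[1] for z in (0,10))
        return [r-rim,px(pt_tool((-11,139),th,v[1],v[2]))[1]-e1,px(pt_tool((11,139),th,v[1],v[2]))[1]-e2]
    o=least_squares(res,[0.1,0,110]); return np.degrees(o.x[0]),o.x[1:],np.round(o.fun,2)
if __name__=="__main__":
    print(np.round(-Rc.T@tc,1))
    print(fit(164,283.2,329.4)); print(fit(198.5,270.4,323.9))
    q,R=st(); print("tool axes",R.round(4).tolist())
    s,=[load("side6")]
    cv2.imwrite("pics/s6c.png",cv2.resize(s['im'][0:85,230:300],None,fx=7,fy=7,interpolation=2))
E
python3 tilt.py
```

```text
[79.1 -0.3 32.6]
(np.float64(0.4794248925355203), array([ -3.39014657, 116.65430893]), array([0., 0., 0.]))
(np.float64(14.365781858952156), array([ -5.21065135, 119.24247758]), array([0., 0., 0.]))
tool axes [[-0.9983, -0.0566, 0.0156], [-0.0566, 0.9984, 0.0018], [-0.0157, 0.0009, -0.9999]]
```

View pics/s6c.png

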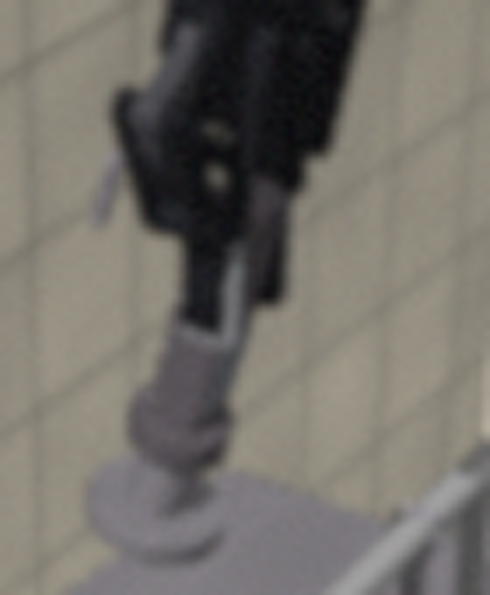

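```bash
python3 -m jog '[[[-12,0,0,0],[-15,0,15,0],[-15,0,45,0],[-15,0,61,0],[-15,0,61,0]]]' 0; python3 -m jog '[[[10,0,0,0],[18,0,0,0],[23,0,0,0],[27,0,0,0],[30,0,0,0]]]' 0; python3 -c "
from h import *
go([615,-250,497],93.2)"
```

```text
clock: 8.78
position: [646.9, -248.3, 493.3]
ee_rot: [-0.028, 1.0, 0.001, 0.006]
contact_force: [-0.8, -0.4, -2.7]
gripper_width: 25.4
clock: 9.4
position: [618.0, -249.7, 494.8]
ee_rot: [-0.029, 1.0, 0.0, 0.011]
contact_force: [5.9, -0.5, -3.6]
gripper_width: 25.2
clk 9.4 tcp [ 618.  -249.7  494.8] yawY 93.3 tilt 1.25 F [ 5.87 -0.49 -3.57] w 25.2 j [-0.14, 0.41, 0.28, -0.0, -1.41, -1.37]
shift [ 3.  -0.1 -2.3] spin 0.07912866265151308
```

```bash
python3 -m jog '[[[2,0,0,0],[3,0,0,0],[3,0,0,0],[-4,0,-2,0],[-6,0,-30,0]]]' 0; python3 - <<'E'
from h import *
from bench import arm
go([632,227,530],81.4)
for n in ["side","wrist"]:
    p=arm.camera_params(n); im,d=arm.get_image(n)
    cv2.imwrite(f"pics/{n}7.png",im); np.savez(f"{n}7.npz",im=im,d=d,**p)
a=cv2.imread("pics/wrist6.png"); b=cv2.imread("pics/wrist7.png")
cv2.imwrite("pics/j7.png",np.hstack([cv2.resize(x[130:350,150:370],(395,395),interpolation=2) for x in (a,b)]))
E
```

```text
clock: 10.02
position: [623.2, -249.4, 522.0]
ee_rot: [-0.028, 1.0, 0.002, 0.006]
contact_force: [0.1, 0.1, -2.5]
gripper_width: 25.3
clk 10.03 tcp [ 623.2 -249.4  522. ] yawY 93.3 tilt 0.69 F [ 0.1  0.1 -2.5] w 25.3 j [-0.14, 0.42, 0.35, -0.01, -1.49, -1.37]
shift [-36.  475.1  -6.2] spin 11.864824690044841
```

View pics/j7.png

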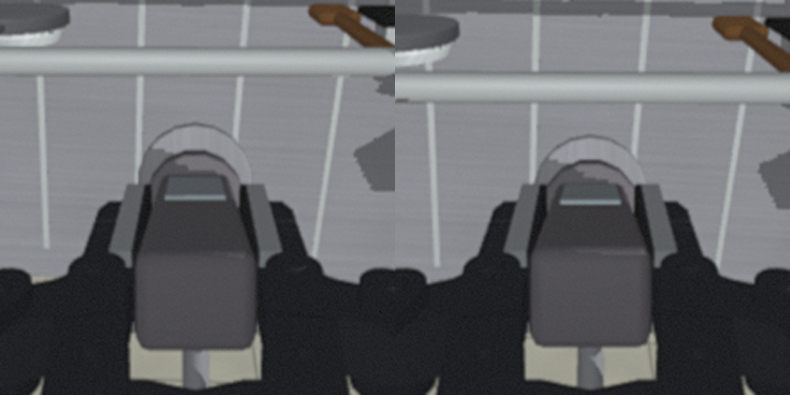

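```bash
cat > plane.py <<'E'
from h import *
def pfit(c,u0,u1,v0,v1):
    X=cloud(c)[v0:v1,u0:u1].reshape(-1,3); X=X[~np.isnan(X).any(1)]
    for _ in range(3):
        mu=X.mean(0);vt=np.linalg.svd(X-mu,full_matrices=False)[2]; n=vt[2]*np.sign(vt[2][2]); r=(X-mu)@n; X=X[abs(r)<2.5*r.std()+1e-9]
    return mu.round(1),n.round(4),"lean %.2f az %.1f rms %.2f N%d"%(np.degrees(np.arccos(n[2])),np.degrees(np.arctan2(n[1],n[0])),r.std(),len(X))
E
python3 - <<'E'
from plane import *; from tilt import fit
print(fit(205.8,267.6,322.2))
for f in ("wrist3","wrist6","wrist7"):
    print(f,pfit(load(f),230,285,288 if f=="wrist3" else 275,322 if f=="wrist3" else 318))
# front face (x=-11) 
print(pfit(load("wrist7"),238,278,248,262),pfit(load("wrist6"),238,278,246,262),pfit(load("wrist3"),240,276,235,275))
E
```

```text
(np.float64(17.373972672452563), array([ -5.32899738, 119.66703856]), array([0., 0., 0.]))
wrist3 (array([ 670.2, -250.4,  368.6]), array([-0.0127, -0.0072,  0.9999]), 'lean 0.84 az -150.5 rms 0.53 N1811')
wrist6 (array([ 627.8, -250. ,  428.5]), array([-0.2769, -0.0147,  0.9608]), 'lean 16.10 az -177.0 rms 0.58 N2317')
wrist7 (array([ 620.9, -251. ,  399.8]), array([-0.3183, -0.0178,  0.9478]), 'lean 18.59 az -176.8 rms 0.58 N2329')
(array([ 618.7, -251.1,  374.2]), array([0.9446, 0.0592, 0.323 ]), 'lean 71.16 az 3.6 rms 0.13 N546') (array([ 625.5, -250.1,  401.8]), array([0.961 , 0.0592, 0.2703]), 'lean 74.32 az 3.5 rms 0.16 N627') (array([ 662.4, -250.5,  344.2]), array([-0.9986, -0.0524,  0.0015]), 'lean 89.91 az -177.0 rms 0.30 N1410')
```

```bash
python3 -m jog '[[[0,0,-15,0],[0,40,-20,2],[0,95,-20,5],[0,150,-20,8],[0,205,-20,11]]]' 0; python3 -c "
from h import *
go([581,235,440],81.4)"
```

```text
clock: 10.75
position: [610.1, -43.8, 547.6]
ee_rot: [0.069, 0.998, -0.0, 0.012]
contact_force: [0.6, 0.9, -3.0]
gripper_width: 25.3
clk 10.75 tcp [610.1 -43.8 547.6] yawY 82.1 tilt 1.34 F [ 0.61  0.93 -2.96] w 25.3 j [0.19, 0.3, 0.23, 0.01, -1.48, -1.9]
shift [ 69.5 272.  106.5] spin 0.7409962524167923
```

```bash
python3 -m jog '[[[10,55,5,0.7],[25,115,25,0.7],[45,175,60,0.7],[65,235,90,0.7],[69,272,106,0.7]]]' 0;  python3 -m jog '[[[0,0,0,0],[0,0,0,0],[0,0,0,0],[0,0,0,0],[0,0,0,0]]]' 0; python3 - <<'E'
from h import *
from bench import arm
from plane import *
go([581,235,440],81.4)
p=arm.camera_params("wrist"); im,d=arm.get_image("wrist")
cv2.imwrite("pics/wrist8.png",im); np.savez("wrist8.npz",im=im,d=d,**p)
p=arm.camera_params("side"); im,d=arm.get_image("side"); cv2.imwrite("pics/side8.png",im); np.savez("side8.npz",im=im,d=d,**p)
w=load("wrist8"); print(pfit(w,230,285,275,318)); print(pfit(w,238,278,248,262))
E
```

```text
clock: 11.38
position: [580.4, 236.3, 439.9]
ee_rot: [0.075, 0.997, -0.0, 0.011]
contact_force: [1.1, -0.2, -2.0]
gripper_width: 25.1
clock: 12.0
position: [580.5, 235.4, 440.5]
ee_rot: [0.075, 0.997, -0.0, 0.011]
contact_force: [0.2, -0.4, -3.6]
gripper_width: 25.4
clk 12.0 tcp [580.5 235.4 440.5] yawY 81.4 tilt 1.31 F [ 0.17 -0.4  -3.62] w 25.4 j [0.65, 0.36, 0.06, 0.02, -1.25, -2.37]
shift [-0.5 -0.3  0.5] spin -0.01708405080931641
(array([578.5, 235.2, 311.8]), array([-0.3147,  0.0404,  0.9483]), 'lean 18.50 az 172.7 rms 0.58 N2317')
(array([576.1, 235.7, 286.3]), array([ 0.9362, -0.1405,  0.3222]), 'lean 71.20 az -8.5 rms 0.14 N551')
```

View pics/wrist8.png

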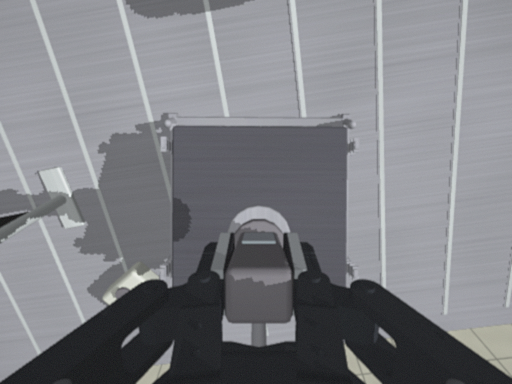

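View pics/side8.png

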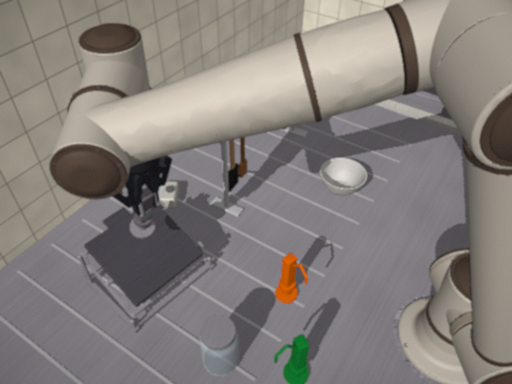

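```bash
python3 - <<'E'
from plane import *
w=load("wrist8")
print(pfit(w,190,330,140,200)); print(pfit(w,180,340,132,204)); print(pfit(w,180,225,132,230))
for (u,v) in ((172,127),(347,126),(172,262),(347,262)):
    for du in (4,): 
        uu=u+4 if u<250 else u-4; print((u,v),cloud(w)[v+3,uu].round(1))
# foot top region
print("foot",pfit(w,250,268,209,216)); cv2.imwrite("pics/w8c.png",cv2.resize(w['im'][110:330,160:360],None,fx=3,fy=2.7,interpolation=2))
# front edge line on plane
E
```

```text
(array([591.8, 235.4,  91.1]), array([-0.3205,  0.0507,  0.9459]), 'lean 18.93 az 171.0 rms 0.69 N8207')
(array([589.8, 235.7,  90.4]), array([-0.3207,  0.0506,  0.9458]), 'lean 18.94 az 171.0 rms 0.69 N11264')
(array([593.6, 172.3,  95.1]), array([-0.3211,  0.0493,  0.9458]), 'lean 18.95 az 171.3 rms 0.68 N4301')
(172, 127) [538.8 151.9  76. ]
(347, 126) [564.5 330.5  76.1]
(172, 262) [674.5 131.7 125. ]
(347, 262) [701.8 310.  124.4]
foot (array([600.7, 232.7, 183.2]), array([-0.3625,  0.051 ,  0.9306]), 'lean 21.47 az 172.0 rms 0.65 N124')
```

View pics/w8c.png

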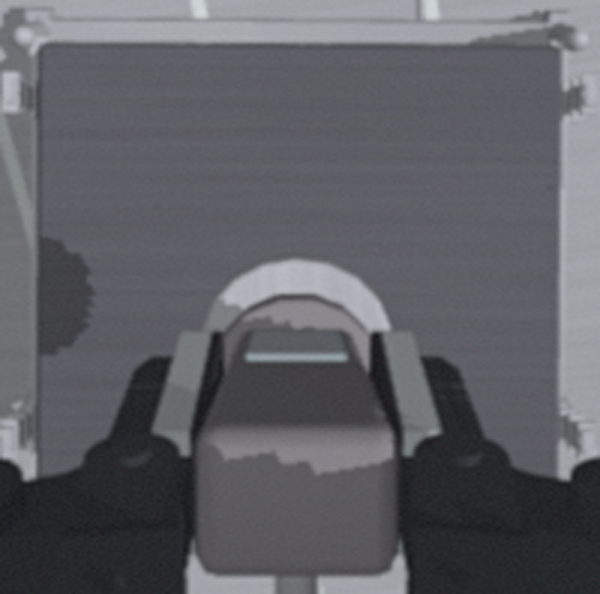

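```bash
python3 - <<'E'
from plane import *
w=load("wrist8"); o=-w['R'].T@w['t']
n=np.array([-.3206,.0507,.9459]); mu=np.array([590.8,235.5,90.8])
def onp(u,v):
    r=w['R'].T@np.linalg.solve(w['mtx'],[u,v,1]); return o+r*((mu-o)@n)/(r@n)
a,b=onp(172.3,126.7),onp(346.7,126.7); print(a.round(1),b.round(1),np.linalg.norm(a-b))
yy=(b-a)/np.linalg.norm(b-a); up=np.cross(yy,n); print("up",up)
c=(a+b)/2+90*up; print("centre",c.round(1))
m=np.array([.9362,-.1405,.3222]); tn=np.cross(m,np.array([np.sin(np.radians(8.6)),np.cos(np.radians(8.6)),0])); tn/=np.linalg.norm(tn); print("axis",tn, np.degrees(np.arccos(tn[2])))
yd=np.cross(tn,m)
M=np.array([tn,m,yd]); rhs=[tn@[578.5,235.2,311.8], m@[576.1,235.7,286.3]+11, yd@[576.1,235.7,286.3]]
A=np.linalg.solve(M,rhs); F=A-139*tn; print("top",A.round(1),"foot",F.round(1),"rel tcp",(F-[580.5,235.4,440.5]).round(1))
h=(F-c)@n; e=(F-c)-h*n; print("height",h.round(1),"err up",(e@up).round(1),"err y",(e@yy).round(1))
tgt=c-F; print("move to touch",tgt.round(1))
q,R=st(); print("tool to hover10",(R.T@(tgt+10*n)).round(1),"touch",(R.T@tgt).round(1),"n in tool",(R.T@n).round(4))
E
```

```text
[534.7 149.   76.4] [562.7 334.6  75.9] 187.7588279191531
up [ 0.9354889  -0.13997802  0.32457408]
centre [632.9 229.2 105.4]
axis [-0.31857374  0.04817975  0.94667285] 18.795805695305933
top [579.  235.3 312. ] foot [623.2 228.6 180.4] rel tcp [  42.7   -6.8 -260.1]
height 74.0 err up 15.4 err y -2.2
move to touch [  9.6   0.6 -75. ]
tool to hover10 [-4.7  2.  65.6] touch [-7.7  2.  75.2] n in tool [ 0.3031  0.0032 -0.953 ]
```

```bash
python3 -m jog '[[[-1,1,15,0],[-2,2,35,0],[-4,2,55,0],[-4.7,2,65,0],[-4.7,2,65.6,0]]]' 0;  python3 -m jog '[[[0,0,0,0],[0,0,0,0],[0,0,0,0],[0,0,0,0],[0,0,0,0]]]' 0; python3 - <<'E'
from h import *
from bench import arm
from plane import *
go([590.1+3.2,236-0.5,365.5+9.5],81.4)
p=arm.camera_params("wrist"); im,d=arm.get_image("wrist")
cv2.imwrite("pics/wrist9.png",im); np.savez("wrist9.npz",im=im,d=d,**p)
p=arm.camera_params("side"); im,d=arm.get_image("side"); cv2.imwrite("pics/side9.png",cv2.resize(im[170:310,60:230],None,fx=4,fy=4,interpolation=2)); np.savez("side9.npz",im=im,d=d,**p)
w=load("wrist9"); print(pfit(w,230,285,275,318)); print(pfit(w,238,278,248,262));print(pfit(w,170,220,100,190))
q,R=st(); print((R.T@[-.3206,.0507,.9459]).round(3),q['contact_force'])
E
```

```text
clock: 12.72
position: [586.9, 236.8, 373.5]
ee_rot: [0.075, 0.997, -0.001, 0.01]
contact_force: [0.4, 0.2, -1.6]
gripper_width: 25.6
clock: 13.35
position: [586.9, 236.8, 373.6]
ee_rot: [0.075, 0.997, -0.001, 0.01]
contact_force: [0.6, 0.1, -2.5]
gripper_width: 25.2
clk 13.35 tcp [586.9 236.8 373.6] yawY 81.4 tilt 1.21 F [ 0.58  0.06 -2.49] w 25.2 j [0.64, 0.42, -0.03, 0.02, -1.11, -2.37]
shift [-6.6 -0.3 -1.2] spin 0.008440691873616402
(array([584.5, 236.5, 244.9]), array([-0.308 ,  0.0449,  0.9503]), 'lean 18.14 az 171.7 rms 0.58 N2319')
(array([582.2, 236.9, 219.4]), array([ 0.9372, -0.14  ,  0.3194]), 'lean 71.37 az -8.5 rms 0.14 N548')
(array([553. , 181. ,  56.7]), array([-0.9121, -0.0378,  0.4082]), 'lean 65.91 az -177.6 rms 10.02 N4479')
[ 0.305  0.002 -0.952] [-0.24503084  0.18937566 -3.12808201]
```

View pics/wrist9.png

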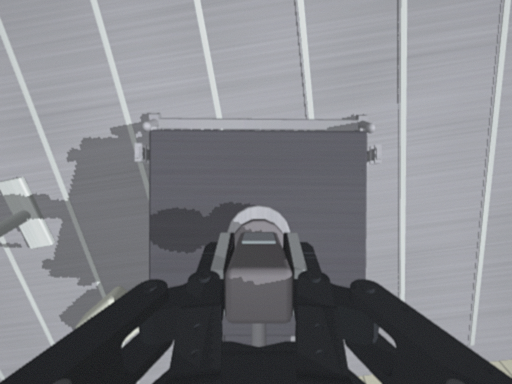

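View pics/side9.png

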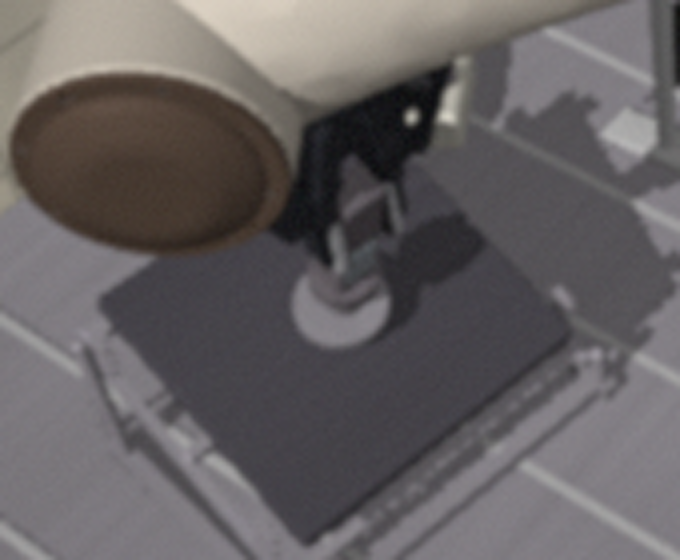

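```bash
python3 -m jog '[[[-0.6,0,1.9,0],[-1.2,0,3.8,0],[-1.5,0,4.8,0],[-1.5,0,4.8,0],[-1.5,0,4.8,0]]]' 0; python3 -m jog '[[[-0.3,0,1,0],[-0.3,0,1,0],[-0.3,0,1,0],[-0.6,0,1.9,0],[-0.6,0,1.9,0]]]' 0; python3 -c "
from h import *
go([590.1,236,365.5],81.4)"
```

```text
clock: 14.08
position: [588.5, 236.6, 368.8]
ee_rot: [0.075, 0.997, -0.001, 0.01]
contact_force: [0.5, -0.4, -1.7]
gripper_width: 25.5
clock: 14.7
position: [589.1, 236.5, 366.8]
ee_rot: [0.075, 0.997, -0.001, 0.01]
contact_force: [0.0, 0.5, -2.2]
gripper_width: 25.4
clk 14.7 tcp [589.1 236.5 366.8] yawY 81.4 tilt 1.20 F [ 0.03  0.53 -2.25] w 25.4 j [0.64, 0.42, -0.03, 0.02, -1.1, -2.37]
shift [-1.  -0.3  1.3] spin 0.0027682749463195933
```

```bash
for i in 1 2; do :; done; python3 -m jog '[[[-0.3,0,1,0],[-0.3,0,1,0],[-0.3,0,1,0],[-0.5,0,1.5,0],[-0.5,0,1.5,0]]]' 0; python3 -m jog '[[[-0.3,0,1,0],[-0.3,0,1,0],[-0.3,0,1,0],[-0.3,0,1,0],[-0.3,0,1,0]]]' 0
```

```text
clock: 15.32
position: [589.7, 236.4, 365.4]
ee_rot: [0.075, 0.997, -0.001, 0.01]
contact_force: [0.2, 1.4, -1.1]
gripper_width: 25.4
clock: 15.95
position: [590.0, 236.3, 364.5]
ee_rot: [0.075, 0.997, -0.001, 0.01]
contact_force: [-1.4, -0.0, 0.6]
gripper_width: 25.3
```

```bash
python3 -m jog '[[[-0.3,0,1,0],[-0.3,0,1,0],[-0.3,0,1,0],[-0.3,0,1,0],[-0.3,0,1,0]]]' 0; python3 -c "
from h import *
from bench import arm
n=np.array([-.3206,.0507,.9459])
go([589.7,236.3,365.2],81.4)
p=arm.camera_params('side'); im,d=arm.get_image('side'); cv2.imwrite('pics/side10.png',cv2.resize(im[215:275,110:190],None,fx=8,fy=8,interpolation=2)); np.savez('side10.npz',im=im,d=d,**p)
for i in range(2):
  f=arm.read_state()['contact_force']; print((f-[.3,0,-2.4])@n)
p=arm.camera_params('wrist'); im,d=arm.get_image('wrist'); np.savez('wrist10.npz',im=im,d=d,**p)
from plane import *
w=load('wrist10'); print(pfit(w,230,285,275,318)); print(pfit(w,238,278,248,262))
f=arm.read_state(); print((f['contact_force']-[.3,0,-2.4])@n, f['wrist_torque'])
"
```

```text
clock: 16.58
position: [590.3, 236.3, 363.5]
ee_rot: [0.075, 0.997, -0.001, 0.01]
contact_force: [-2.5, 0.0, 1.9]
gripper_width: 25.5
clk 16.57 tcp [590.3 236.3 363.5] yawY 81.4 tilt 1.21 F [-2.49  0.02  1.91] w 25.5 j [0.64, 0.43, -0.04, 0.02, -1.09, -2.37]
shift [ 0.5 -0.1 -1.7] spin 0.008692386971873134
4.264703009102304
4.264703009102304
(array([587.9, 236. , 234.8]), array([-0.3109,  0.0421,  0.9495]), 'lean 18.29 az 172.3 rms 0.56 N2308')
(array([585.6, 236.4, 209.3]), array([ 0.9369, -0.1389,  0.3207]), 'lean 71.29 az -8.4 rms 0.13 N540')
3.955733936692769 [ 0.03629499  0.7130686  -0.05183098]
```

View pics/side10.png

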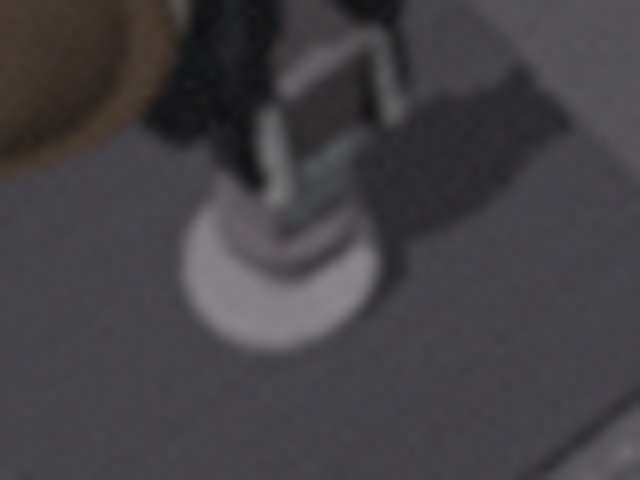

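```bash
python3 -m jog '[[[-0.3,0,0.9,0],[-0.3,0,0.9,0],[-0.3,0,0.9,0],[-0.3,0,0.9,0],[-0.3,0,0.9,0]]]' 0; for i in 1 2 3 4 5; do python3 -m jog '[[[0,0,0,0],[0,0,0,0],[0,0,0,0],[0,0,0,0],[0,0,0,0]]]' 0; done
```

```text
clock: 17.3
position: [590.6, 236.2, 362.7]
ee_rot: [0.075, 0.997, -0.001, 0.01]
contact_force: [-2.2, -0.2, 1.7]
gripper_width: 25.7
clock: 17.92
position: [590.6, 236.2, 362.7]
ee_rot: [0.075, 0.997, -0.001, 0.011]
contact_force: [-3.0, -0.1, 1.4]
gripper_width: 25.5
clock: 18.55
position: [590.6, 236.2, 362.7]
ee_rot: [0.075, 0.997, -0.001, 0.011]
contact_force: [-2.8, 1.1, 1.8]
gripper_width: 25.0
clock: 19.18
position: [590.6, 236.2, 362.7]
ee_rot: [0.075, 0.997, -0.001, 0.01]
contact_force: [-3.3, -0.2, 1.5]
gripper_width: 25.6
clock: 19.8
position: [590.6, 236.2, 362.6]
ee_rot: [0.075, 0.997, -0.001, 0.01]
contact_force: [-3.2, 1.4, 1.6]
gripper_width: 25.5
clock: 20.42
position: [590.6, 236.2, 362.7]
ee_rot: [0.075, 0.997, -0.001, 0.01]
contact_force: [-2.2, 0.4, 2.2]
gripper_width: 25.4
```

```bash
python3 - <<'E'
from h import *
from bench import arm
from plane import *
p=arm.camera_params('side'); im,d=arm.get_image('side'); np.savez('side11.npz',im=im,d=d,**p)
p=arm.camera_params('wrist'); im,d=arm.get_image('wrist'); np.savez('wrist11.npz',im=im,d=d,**p)
w=load('wrist11'); print(pfit(w,230,285,275,318)); print(pfit(w,238,278,248,262))
n=np.array([-.3206,.0507,.9459])
s=load('side11'); X=cloud(s)
cut=[]
def fit(P):
    mu=P.mean(0); vt=np.linalg.svd(P-mu,full_matrices=False)[2]; k=vt[2]*np.sign(vt[2][2]); r=(P-mu)@k
    P=P[abs(r)<2*r.std()]; mu=P.mean(0); vt=np.linalg.svd(P-mu,full_matrices=False)[2]; k=vt[2]*np.sign(vt[2][2]); return mu,k,len(P)
g=cv2.cvtColor(s['im'],6)
reg=np.zeros(g.shape,bool); reg[215:275,110:190]=True
G=fit(X[225:290,100:150].reshape(-1,3)[~np.isnan(X[225:290,100:150].reshape(-1,3)).any(1)]); print("griddle",G[0].round(1),np.degrees(np.arccos(G[1][2])),G[2])
h=(X-G[0])@G[1]
m=reg&(g>95)&(h>4)&(h<16); print(m.sum()); F=fit(X[m]); print("foot",F[0].round(1),"lean",np.degrees(np.arccos(F[1][2])),"h",np.median(h[m]),"ang to griddle",np.degrees(np.arccos(F[1]@G[1])))
up=np.array([.9355,-.14,.3246]); c=np.array([632.9,229.2,105.4]); y=np.cross(n,up)
q=X[m]-c
print("extent up",np.percentile(q@up,[1,99]),"y",np.percentile(q@y,[1,99]))
E
```

```text
(array([588.2, 235.9, 234. ]), array([-0.3117,  0.0435,  0.9492]), 'lean 18.34 az 172.1 rms 0.58 N2309')
(array([585.8, 236.3, 208.5]), array([ 0.9376, -0.1402,  0.3183]), 'lean 71.44 az -8.5 rms 0.14 N543')
griddle [620.2 291.1 146.8] 72.49870031591146 3216
0<stdin>:11: RuntimeWarning: Mean of empty slice.
  ret = um.true_divide(
Traceback (most recent call last):
IndexError: index 2 is out of bounds for axis 0 with size 0
```

```bash
python3 - <<'E'
from h import *
s=load('side11'); X=cloud(s); g=cv2.cvtColor(s['im'],6)
n=np.array([-.3206,.0507,.9459]);c=np.array([632.9,229.2,105.4]);up=np.array([.9355,-.14,.3246]); y=np.cross(n,up)
h=(X-c)@n; U=(X-c)@up; Y=(X-c)@y
inb=(abs(U)<80)&(abs(Y)<85)&(g<90)&(abs(h)<10)
inb&=(U**2+Y**2>45**2)
A=np.c_[U[inb],Y[inb],np.ones(inb.sum())]; r=np.linalg.lstsq(A,h[inb],rcond=None)[0]; print("griddle",inb.sum(),r.round(4),h[inb].std())
f=(U**2+Y**2<34**2)&(g>100)&(h>3)&(h<17)
A=np.c_[U[f],Y[f],np.ones(f.sum())]; k=np.linalg.lstsq(A,h[f],rcond=None)[0]; rr=h[f]-A@k; ok=abs(rr)<2*rr.std()
k=np.linalg.lstsq(A[ok],h[f][ok],rcond=None)[0]
print("foot",f.sum(),k.round(4),rr.std(),"rel deg",np.degrees(k[:2]-r[:2]))
print(np.percentile(U[f],[2,98]),np.percentile(Y[f],[2,98]))
E
```

```text
griddle 3114 [-1.4000e-03 -4.0000e-04  2.9521e+00] 1.6802792400417814
foot 201 [-0.0162 -0.0207 12.989 ] 1.916427792204679 rel deg [-0.84701256 -1.16156625]
[-24.90989097  19.58427017] [-14.40786078  25.73556653]
```

```bash
python3 -m jog '[[[2,0,-6,0],[6,0,-20,0],[15,0,-45,0],[40,-20,-65,0],[75,-60,-70,0]]]' 0; python3 -c "
from h import *
go([490,0,425],93.2)"
```

```text
clock: 21.15
position: [505.9, 188.8, 432.8]
ee_rot: [0.074, 0.997, 0.0, 0.012]
contact_force: [-0.7, -0.3, -2.5]
gripper_width: 25.3
clk 21.15 tcp [505.9 188.8 432.8] yawY 81.5 tilt 1.41 F [-0.73 -0.32 -2.55] w 25.3 j [0.66, 0.22, -0.17, 0.02, -1.17, -2.39]
shift [ -12.  -189.1    7.7] spin -11.724572793212488
```

```bash
python3 -m jog '[[[-2,-40,3,-2],[-5,-90,6,-5],[-8,-140,7,-8],[-11,-185,8,-11],[-14,-235,8,-11.7]]]' 0; python3 -c "
from h import *
go([495,-259.5,405],93.2)"
```

```text
clock: 21.78
position: [484.6, -47.0, 425.5]
ee_rot: [-0.028, 1.0, -0.001, 0.013]
contact_force: [0.6, 0.6, -2.2]
gripper_width: 25.3
clk 21.77 tcp [484.6 -47.  425.5] yawY 93.2 tilt 1.51 F [ 0.58  0.61 -2.24] w 25.3 j [0.24, 0.13, -0.3, 0.01, -1.12, -1.76]
shift [   2.2 -212.7   21.1] spin 0.04966453918055436
```

```bash
python3 -m jog '[[[0,-50,3,0],[1,-105,8,0],[2,-160,14,0],[2,-205,20,0],[2,-212,21,0]]]' 0; python3 -m jog '[[[0,0,0,0],[0,0,0,0],[0,0,0,0],[0,0,0,0],[0,0,0,0]]]' 0; python3 - <<'E'
from h import *
from bench import arm
from plane import *
go([510.6,-259.5,394.8],93.2)
p=arm.camera_params("wrist"); im,d=arm.get_image("wrist"); np.savez("wrist12.npz",im=im,d=d,**p)
cv2.imwrite("pics/wrist12.png",im)
p=arm.camera_params("side"); im2,d=arm.get_image("side"); np.savez("side12.npz",im=im2,d=d,**p); cv2.imwrite("pics/side12.png",im2)
w=load("wrist12"); print(pfit(w,230,285,275,318)); print(pfit(w,238,278,248,262))
E
```

```text
clock: 22.4
position: [494.9, -261.2, 404.7]
ee_rot: [-0.026, 1.0, -0.001, 0.013]
contact_force: [-0.0, 0.3, -2.9]
gripper_width: 25.2
clock: 23.02
position: [495.0, -260.7, 404.9]
ee_rot: [-0.027, 1.0, -0.001, 0.013]
contact_force: [0.7, -0.2, -2.4]
gripper_width: 25.3
clk 23.02 tcp [ 495.  -260.7  404.9] yawY 93.1 tilt 1.48 F [ 0.67 -0.15 -2.39] w 25.3 j [-0.2, 0.27, -0.16, -0.0, -1.12, -1.32]
shift [-15.4   0.4  10.5] spin -0.1281905196417341
(array([ 493.2, -261.9,  276.2]), array([-0.3228, -0.014 ,  0.9464]), 'lean 18.85 az -177.5 rms 0.59 N2313')
(array([ 491.1, -262. ,  250.5]), array([0.9442, 0.0545, 0.3249]), 'lean 71.04 az 3.3 rms 0.14 N547')
```

View pics/wrist12.png

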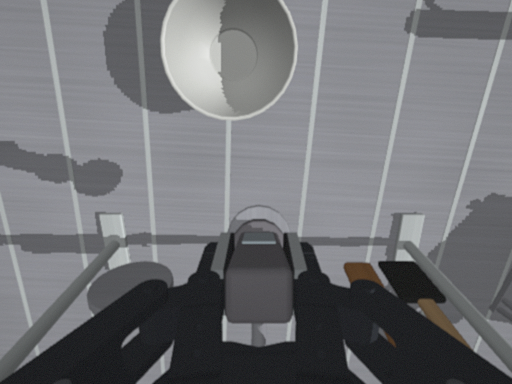

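View pics/side12.png

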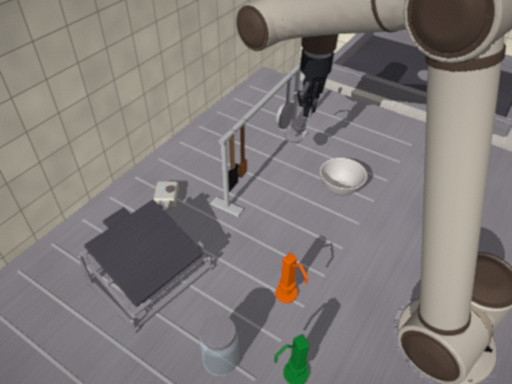

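```bash
python3 - <<'E'
from plane import *
m=np.array([.9442,.0545,.3249]); yb=np.array([-np.sin(np.radians(3.2)),np.cos(np.radians(3.2)),0]); n=np.cross(m,yb); n/=np.linalg.norm(n); y=np.cross(n,m); print(n)
M=np.array([n,m,y]); A=np.linalg.solve(M,[n@[493.2,-261.9,276.2],m@[491.1,-262,250.5]+11,y@[491.1,-262,250.5]])
H=A-10*n+30*m; print("top",A.round(1),"hook_in",H.round(1),"tip",(A-139*n+50*m+97*n).round(1))
B=np.array([625.4,-253.3,235.]); q,R=st()
e=np.array([.998,.056,0])
r1=B+57*n; r0=r1-70*m
for k,t in(("r0",r0),("r1",r1),("F",B)): d=t-H; print(k,"tcp",(q['position']+d).round(1),"tool",(R.T@d).round(1))
print("n tool",(R.T@n).round(3),"m tool",(R.T@m).round(3))
E
```

```text
[-0.32438676 -0.01813604  0.94575066]
top [ 493.8 -261.8  276.4] hook_in [ 525.4 -260.   276.7] tip [ 554.7 -258.3  252.9]
r0 tcp [ 510.4 -259.1  394.2] tool [-15.2   1.1  10.9]
r1 tcp [ 576.4 -255.3  416.9] tool [-82.    1.3 -10.1]
F tcp [ 594.9 -254.2  363. ] tool [-99.1   1.5  44.2]
n tool [ 0.301 -0.004 -0.954] m tool [-0.954  0.003 -0.301]
```

```bash
python3 -m jog '[[[-10,1,8,0],[-18,1,10,0],[-36,1,5,0],[-56,1,-2,0],[-70,1,-6,0]]]' 0; python3 -m jog '[[[-6,0,-2,0],[-12,0,-4,0],[-12,0,-4,0],[-12,0,-4,0],[-12,0,-4,0]]]' 0; python3 - <<'E'
from h import *
from bench import arm
go([576.4,-255.3,416.9],93.2)
ims=[]
for n in("side","top","wrist"):
    p=arm.camera_params(n); im,d=arm.get_image(n); np.savez(n+"13.npz",im=im,d=d,**p); ims.append(im)
a=cv2.resize(ims[0][50:170,240:360],(390,390),interpolation=2); b=cv2.resize(ims[1][100:220,290:410],(390,390),interpolation=2)
cv2.imwrite("pics/j13.png",np.hstack([a,b])); cv2.imwrite("pics/wrist13.png",ims[2])
E
```

```text
clock: 23.75
position: [566.1, -256.1, 412.3]
ee_rot: [-0.027, 1.0, -0.001, 0.013]
contact_force: [0.0, 0.1, -2.1]
gripper_width: 25.2
clock: 24.38
position: [577.6, -255.5, 416.6]
ee_rot: [-0.027, 1.0, -0.001, 0.013]
contact_force: [-0.4, 0.1, -2.1]
gripper_width: 25.5
clk 24.38 tcp [ 577.6 -255.5  416.6] yawY 93.1 tilt 1.46 F [-0.42  0.08 -2.15] w 25.5 j [-0.16, 0.38, 0.04, -0.0, -1.2, -1.36]
shift [ 1.2  0.3 -0.3] spin -0.14397885812365985
```

View pics/j13.png

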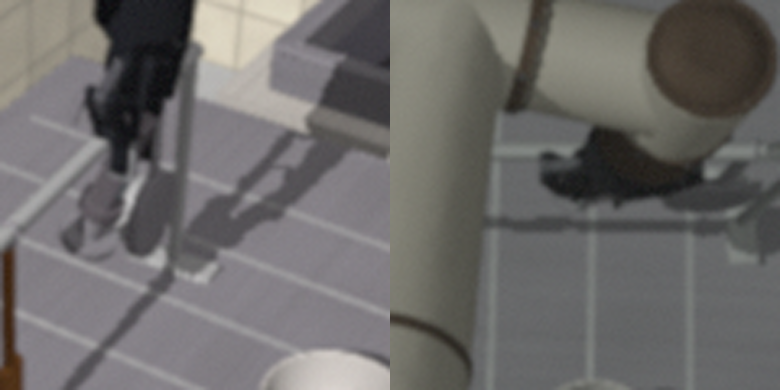

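View pics/wrist13.png

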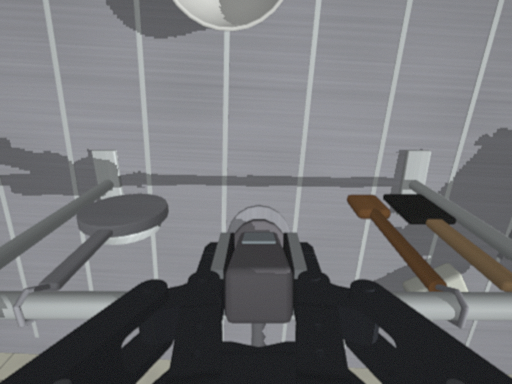

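```bash
python3 - <<'E'
from h import *
w=load("wrist13"); X=cloud(w)
g=cv2.cvtColor(w['im'],6)
for u in (70,100,120,410,430,440): 
    col=X[285:325,u]; k=np.where((col[:,2]>205)&(col[:,2]<255))[0]; 
    if len(k): print(u,285+k.min(),285+k.max(),col[k].mean(0).round(1), "ray",ray(w,u,285+(k.min()+k.max())/2,235).round(1), "topmost",col[k][:,2].max().round(1))
print("sieve hook",ray(w,30,305,240),"spoon hook",ray(w,460,305,240))
E
```

```text
70 291 319 [ 628.8 -363.6  238.5] ray [ 632.  -366.1  235. ] topmost 242.3
100 291 310 [ 625.7 -346.5  237.1] ray [ 627.6 -347.7  235. ] topmost 240.8
120 291 296 [ 623.7 -336.5  232.7] ray [ 621.8 -335.4  235. ] topmost 235.7
410 292 305 [ 614.8 -165.2  235.8] ray [ 615.5 -164.7  235. ] topmost 240.2
430 285 320 [ 618.2 -151.6  234. ] ray [ 617.7 -152.2  235. ] topmost 242.5
440 285 320 [ 617.3 -146.2  234.7] ray [ 617.4 -146.3  235. ] topmost 242.1
sieve hook [ 628.80166861 -385.62445556  240.        ] spoon hook [ 614.42032214 -138.31721031  240.        ]
```

```bash
python3 -m jog '[[[-2,0,11,0],[-5,0,22,0],[-9,0,33,0],[-13,0,45,0],[-14,0,47,0]]]' 0; python3 -m jog '[[[0,0,0,0],[0,0,0,0],[0,0,0,0],[0,0,0,0],[0,0,0,0]]]' 0; python3 - <<'E'
from h import *
from bench import arm
go([594.9,-254.2,363],93.2)
ims=[]
for n in("side","wrist"):
    p=arm.camera_params(n); im,d=arm.get_image(n); np.savez(n+"14.npz",im=im,d=d,**p); ims.append(im)
a=cv2.resize(ims[0][70:150,240:310],(390,390),interpolation=2); b=cv2.resize(ims[1][190:384,150:370],(390,390),interpolation=2)
cv2.imwrite("pics/j14.png",np.hstack([a,b]))
E
```

```text
clock: 25.15
position: [593.1, -254.7, 368.3]
ee_rot: [-0.027, 1.0, -0.001, 0.011]
contact_force: [0.8, 0.2, -3.5]
gripper_width: 25.4
clock: 25.78
position: [593.1, -254.7, 368.4]
ee_rot: [-0.027, 1.0, -0.001, 0.012]
contact_force: [0.4, -0.5, -3.2]
gripper_width: 25.4
clk 25.77 tcp [ 593.1 -254.7  368.4] yawY 93.1 tilt 1.33 F [ 0.36 -0.47 -3.18] w 25.4 j [-0.16, 0.44, 0.0, -0.0, -1.11, -1.36]
shift [-1.7  0.4  5.5] spin -0.13283868479180683
```

View pics/j14.png

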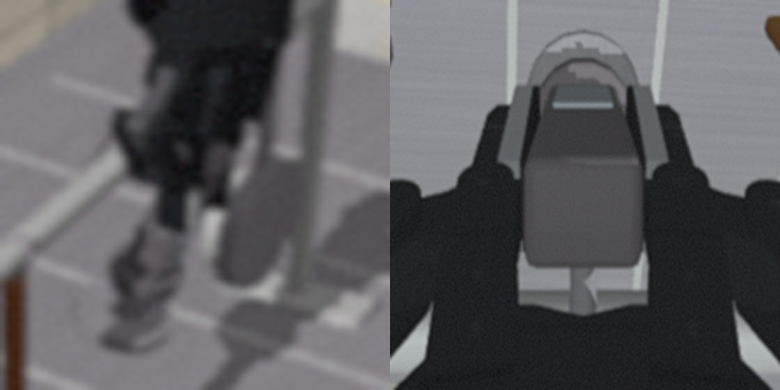

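```bash
python3 -m jog '[[[-0.5,0,1.5,0],[-1,0,3,0],[-1,0,4,0],[-1,0,4,0],[-1,0,4,0]]]' 0; python3 -m jog '[[[0,0,1,0],[0,0,1.5,0],[0,0,1.5,0],[0,0,1.5,0],[0,0,1.5,0]]]' 0;
```

```text
clock: 26.5
position: [594.2, -254.7, 364.4]
ee_rot: [-0.027, 1.0, -0.001, 0.012]
contact_force: [-0.1, -0.1, -2.3]
gripper_width: 24.9
clock: 27.12
position: [594.4, -254.7, 363.2]
ee_rot: [-0.027, 1.0, -0.001, 0.012]
contact_force: [0.0, -0.7, 0.2]
gripper_width: 25.4
```

```bash
python3 -m jog '[[[0,0,0,0],[0,0,0,0],[0,0,0,0],[0,0,0,0],[0,0,0,0]]]' 60; python3 - <<'E'
from h import *
from bench import arm
go([594.9,-254.2,363],93.2)
ims=[]
for n in("side","wrist"):
    p=arm.camera_params(n); im,d=arm.get_image(n); np.savez(n+"15.npz",im=im,d=d,**p); ims.append(im)
a=cv2.resize(ims[0][70:150,240:310],(390,390),interpolation=2); b=cv2.resize(ims[1][130:384,120:400],(390,390),interpolation=2)
cv2.imwrite("pics/j15.png",np.hstack([a,b]))
E
```

```text
clock: 27.75
position: [594.4, -254.8, 363.2]
ee_rot: [-0.027, 1.0, -0.001, 0.012]
contact_force: [-0.3, 0.5, 0.2]
gripper_width: 59.9
clk 27.75 tcp [ 594.4 -254.8  363.2] yawY 93.1 tilt 1.38 F [-0.3   0.47  0.23] w 59.9 j [-0.16, 0.45, -0.0, -0.0, -1.1, -1.36]
shift [-0.6  0.5  0.3] spin -0.1305875045335796
```

View pics/j15.png

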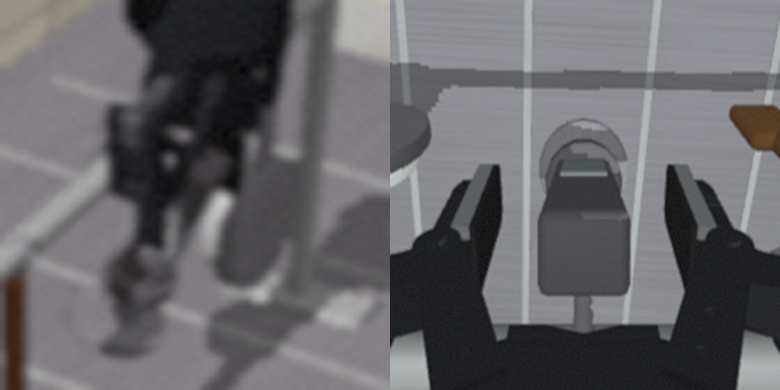

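```bash
python3 -m jog '[[[0,0,-5,0],[0,0,-20,0],[0,0,-50,0],[0,0,-90,0],[0,0,-130,0]]]' 60; python3 -m jog '[[[20,0,-10,0],[60,0,-10,0],[110,0,-10,0],[130,0,-10,0],[130,0,-10,0]]]' 60; python3 - <<'E'
from h import *
from bench import arm
go([594.9,-254.2,363],93.2)
ims=[]
for n in("side","wrist","top"):
    p=arm.camera_params(n); im,d=arm.get_image(n); np.savez(n+"16.npz",im=im,d=d,**p); ims.append(im)
a=cv2.resize(ims[0][60:150,230:320],(390,390),interpolation=2); b=cv2.resize(ims[1],(400,390))
cv2.imwrite("pics/j16.png",np.hstack([a,b]));cv2.imwrite("pics/side16.png",ims[0]); cv2.imwrite("pics/top16.png",ims[2])
E
```

```text
clock: 28.48
position: [590.9, -254.5, 496.0]
ee_rot: [-0.027, 1.0, -0.001, 0.013]
contact_force: [0.4, -0.7, 0.1]
gripper_width: 60.0
clock: 29.1
position: [459.3, -261.6, 504.8]
ee_rot: [-0.026, 1.0, -0.002, 0.014]
contact_force: [0.5, -0.6, 0.3]
gripper_width: 60.2
clk 29.1 tcp [ 459.3 -261.6  504.8] yawY 93.0 tilt 1.66 F [ 0.5  -0.55  0.27] w 60.2 j [-0.21, 0.16, -0.06, -0.0, -1.33, -1.31]
shift [-131.7    0.9  145.7] spin -0.16952784057561132
```

View pics/j16.png

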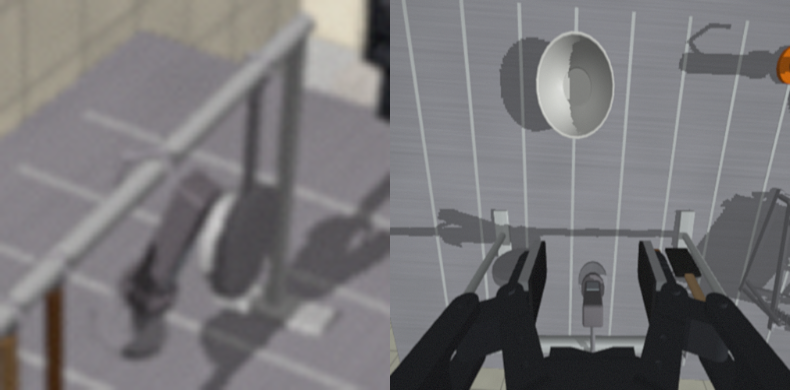

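View pics/side16.png

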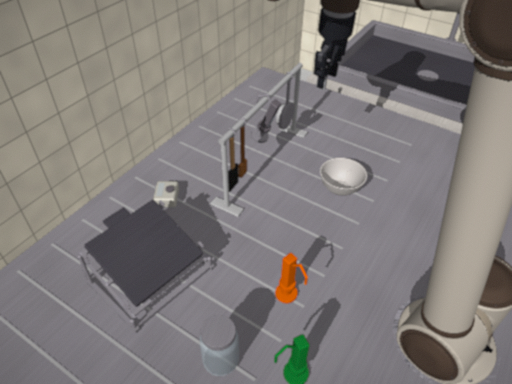

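```bash
for i in 1 2 3 4 5 6 7 8; do python3 -m jog '[[[0,0,0,0],[0,0,0,0],[0,0,0,0],[0,0,0,0],[0,0,0,0]]]' 60 >/dev/null; done; python3 - <<'E'
from h import *
from bench import arm
import subprocess
ims=[]
for k in range(8):
    im,d=arm.get_image("side"); ims.append(im)
print(arm.read_state()['clock'],arm.read_state()['contact_force'])
def c(im): return im[85:145,255:285].astype(float)
print([round(np.abs(c(a)-c(ims[0])).mean(),2) for a in ims], "vs earlier",np.abs(c(load("side16")['im'])-c(ims[0])).mean())
t,d=arm.get_image("top"); p=arm.camera_params("side"); np.savez("side17.npz",im=ims[-1],d=arm.get_image("side")[1],**p); np.savez("top17.npz",im=t,d=d,**arm.camera_params("top"))
cv2.imwrite("pics/j17.png",np.hstack([cv2.resize(ims[-1][60:150,230:320],(390,390),interpolation=2),cv2.resize(t[100:260,150:440],(410,390),interpolation=2)]))
# bowl/timer/jar unchanged
s0=load("side0")['im'].astype(float); s1=ims[-1].astype(float)
for nm,(u0,u1,v0,v1) in dict(bowl=(318,370,158,198),timer=(150,182,178,204),jar=(198,242,315,375),griddle=(80,215,198,320)).items(): print(nm,np.abs(s0-s1)[v0:v1,u0:u1].mean().round(2))
E
```

```text
34.65 [-0.80276361 -0.01140204 -0.29170856]
[np.float64(0.0), np.float64(1.16), np.float64(1.21), np.float64(1.21), np.float64(1.16), np.float64(1.17), np.float64(1.2), np.float64(1.2)] vs earlier 2.167777777777778
bowl 3.17
timer 2.98
jar 2.6
griddle 2.3
```

View pics/j17.png

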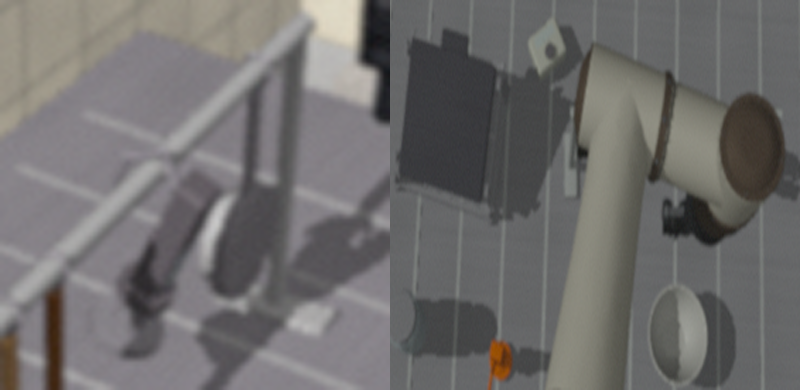

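```bash
python3 -c "
from bench import arm
print(arm.read_state()['clock']); print(arm.job_done())"
```

```text
34.75
the job is handed in; nothing more can be done
None
```

I took the grey thermometer, pressed its foot against the middle of the griddle and held it there. I then hung it over the middle of the rail, let go, backed the arm away and handed the job in at 34.75 s of the 64 s limit.

- **Setting the tilt:** The moves only allow shifts and spin, so I could not tilt the tool. I pushed the foot sideways against the rail bar at about 6 N, which turned the thermometer in the jaws to about 18.7°. The griddle's lean measured 18.9°.
- **Pressing:** The foot held steady for about 3.1 s at roughly 4.8 N across the griddle face, about 3 mm into its 10 mm of travel. The force rose by about 0.7 N per mm, which matches the spring. The foot's top stood 10 mm above the griddle face, which is its thickness, so it was down on the face.
- **Flatness:** The handle measured within 0.7° of square to the griddle. The foot's own depth fit was noisier and gave about 1°.
- **Hanging:** The bar took the thermometer's weight at the height I had predicted. After release it hung still: the last eight frames differed only by camera noise, and the robot was touching nothing.
- **Other objects:** In the last pictures the jar, bowl and timer look unmoved. Their picture differences from the start were small, but I did not re-measure their positions.
- **Disagreement:** My first griddle lean from picking corners was 20.8°, against 18.7 to 18.9° from three depth fits. I used the depth value.

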